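Clip a badge blank into the marking machine

ROBOT

A 6-joint arm with a two-finger parallel gripper is mounted at the origin on the work surface. World frame = base frame: x ahead of the robot, y to its left, z up, the work surface at z = 0. Lengths are in m, angles in degrees, forces in N, time in s.
With the tool pointing down it reaches from about 0.25 to 0.725 m from the base axis. Payload 9.7 kg.
Tool frame: the origin (TCP) lies midway between the tips of the shut fingers; the grasp point (between the pads) lies 19 mm behind it; z points along the fingers, x is the direction in which the jaws open and shut, and the axes are right-handed (so a half turn about z gives the same grasp; the last joint's range is limited). The gripper opens to 85 mm and grips with 20 to 120 N. Pads are 22 mm wide; open, the fingers measure 114 mm over their backs; the gripper's body (76 mm by 85 mm) begins 54 mm behind the grasp point. The pads swing forward as they close: fully open they stand 13 mm farther back than shut.
Start: joints at [0, 4.979, 10.078, 95.1, 0, 90], TCP at [0.55, -0, 0.231] pointing down, gripper open.
Joint ranges: [-179.16, 179.16], [-48.56, 103.87], [-65.8, 70.77], [-126.05, 130.52], [-82.76, 87.17], [-180, 180]. Speed limits (degrees/s): [127.2, 127.2, 147.25, 180, 180, 180].

INTERFACE

Orientations are given as [roll, pitch, yaw] about the fixed x, y, z axes, in that order (R = Rz(yaw) Ry(pitch) Rx(roll)).
In Python, from workcell import bot, optics gives the robot as it stands.
- The arm moves only by the shell command python3 -m creep 'ROWS' [FORCE]. ROWS is JSON, a list of rows, each a list of 7 numbers: the shift along the tool's x, y, z in m, then the turn, a rotation vector about the tool's x, y, z in rad, then the opening, from 0 (shut) to 1 (fully open). A call has 1 to 8 rows; each row is the pose to reach, as a shift and turn from the pose commanded when the call began, along the tool's axes at that moment; what a row does not reach only later rows make up. A row lasts 1/10 s, in which the tool goes at most 50 mm and 8.59 degrees, less where a joint would pass 70% of its speed; a pose out of reach is approached as far as the arm can. A call with a gripper value outside its range is refused whole. The fingers move at their own pace and stop on an object; FORCE is the grip in N (left out, the last holds). Time passes only in rows, so rows that repeat a pose let the fingers close. It gives the time, the measured TCP pose, the force and the opening at its end, in the units of the state.
- bot.get_obs(): the state, without advancing time (a new reading comes with each control period).
- optics.camera(name): name is "scene" or "side" or "wrist"; returns the picture (420x560x3 uint8, red, green, blue); there is no depth.
- optics.camera_params(name): a dict with "camera_matrix" (3x3 intrinsics, pixels), "R" (3x3) and "t" (3): a world point X has camera coordinates R X + t; the wrist camera has in their place "mount" (4x4, takes a point from camera to tool coordinates, whose origin is the TCP and whose axes are the tool frame's). Camera axes: x right, y down, z forward; pixel columns grow to the right and rows downward; lengths in m; the calibration is good to about 2 mm. A picture is of the moment at which its call begins: read the wrist's pose just before it. camera_params takes no time and is no camera call.
- bot.job_done(): hands the job in, once; it reports no verdict.
The state is a dict: "time": time; "q": joint angles; "qd": joint speeds; "joint_efforts": joint torques, N m; "ee_pos": TCP position; "tcp_rot": TCP orientation; "wrist_force": force on the tool from outside, world axes, zero at the start; "torque": the same for the moment, N m; "opening": finger opening in m.
Only numpy, scipy, OpenCV 4.12 (cv2) and the standard library are available. Lean on these libraries where they do the work, as an engineer would, in place of code of your own. Each camera call takes 0.05 s, during which the arm holds its last target.

TASK

Load the blank badge plate lying on the marking machine's bed: draw the sprung curved arm back until it stays open by itself, bring the blank with a light push fully home against both the back fence and the end stop, then ease the arm back, without letting it snap shut, so that it clamps the blank by its corner. Do not shift the other things on the machine and around it.

Things in the scene. Friction and masses are not known exactly. Their poses are not given: they have to be found in the camera images.
- machine: Marking machine, fixed to the bench: grey cast base 290 mm (x) by 350 mm (y), flat dark steel bed on it, bed top 36 mm above the bench, open to the robot. Origin on the bench under the bed's middle; x away from the robot's side to the back fence, y left along the fence, z up. Bed spans x -152 to +73, y +-167 mm. Column (32 mm thick, 250 high) at x 107, y 145; its head is swung aside to the left.
- nest (a point): Where the blank's centre (half-way up, 2.5 mm above the bed) must come, fixed to the machine, at x 20, y 0 mm from its origin; axes as the machine's. There the blank touches the fence with its back long edge and the end stop with its left end. Nothing stands above the nest.
- fence (a point): Middle of the top front edge of the back fence, a steel bar along y, 118 mm long, 12 mm thick (behind this point), 8 mm high above the bed. Its front face is 20 mm behind the nest point (x +40 mm of the machine). Axes as the machine's.
- end_stop (a point): Middle of the top right edge of the end stop, a steel bar along x, 40 mm long, 12 mm thick (to the left of this point), 8 mm high above the bed. Its right face is 45 mm left of the nest point. Axes as the machine's.
- blank_center (a point): Centre (half-way up) of the steel blank: a plain plate 40 mm (its x) by 90 mm (its y) by 5 mm, corners rounded to 8 mm, a small rivet hole at each end, 0.1 to 0.19 kg. It starts lying loose and askew (up to 0.3 rad) on the open front part of the bed, between the robot and the nest. Either long edge may go to the fence.
- clip_pin (a point): Middle (22 mm above the bed) of the upright pin at the free end of the sprung curved arm: 12 mm in diameter, standing 1 to 31 mm above the bed, black sleeve on its upper half. At joint 0 it lies at x +2, y -43 mm from the machine's origin. Its foot bears on the front right corner of a seated blank. The arm is a flat steel sickle 11 mm wide, 8 to 13 mm above the bed, bowed 20 mm to the robot's side.
- clip_pivot (a point): Point on the arm's vertical pivot axis, 22 mm above the bed, at x +51, y -100 mm from the machine's origin; the pin goes round it on a 75 mm radius. The hub under this point is 21 mm in diameter, 20 mm high; behind it a spring strut, 13 to 18 mm high, runs from the arm's short tail to a post at x +99 mm.
- clip (a joint): Angle of the curved arm, rad; grows as it is drawn back (counter-clockwise from above: the pin goes to the robot and right). 0: at rest as at the start, the pin blocking the nest's corner; 0.07: clamping a seated blank; 1.0: dead centre; 1.5: fully back. Below 1.0 the spring shuts it (4 N at the pin; let go, it snaps shut faster than 8 rad/s); past 1.0 it springs to 1.5 and stays (3 N at the pin brings it forward).
- badge: Bystander: a finished small oval badge, 24 x 58 x 5 mm, lying on the front left part of the bed. Origin at the centre of its underside.
- hex_key: Bystander: an L-shaped steel hex key, 60 x 20 mm, 5 mm thick, lying on the bed left of the end stop. Origin under the middle of its long leg.
- rivet_tin: Bystander: a small open aluminium tin of rivets, 38 mm in diameter, 16 mm high, on the front right corner of the bed. Origin at the centre of its underside.
- scriber: Bystander: a slim aluminium scriber with a steel point, 150 mm long, on the bench to the right of the machine.
- riveter: Bystander: a hand riveter, 190 x 85 x 26 mm, on the bench to the right.
- tape_roll: Bystander: a roll of tape lying flat, 90 mm in diameter, 24 mm high, on the bench to the left.
Mind the look-alikes: they are no part of the job. What is shaped like the part that bears blank_center but black or green is not meant.

How it is judged:
By the outcome, as a careful person would: the job done as asked, in the order asked, and still so for the second after the job is handed in, with the robot touching nothing.
It also fails if it takes over 72 s, if anything falls off the work surface, if the arm or the gripper's body presses on something with over 40 N, if the wrist force passes 120 N, or if a joint passes its speed limit or range.

## Working session

There is one attempt and no reset: what is moved stays moved. The work goes in short steps, Python scripts to look and compute and a shell command to move; the robot and the scene stay as the last step left them, time stands still between calls to the robot, and variables do not carry over. Pictures are saved under pics/ and viewed, and the job is handed in when it is done.

```bash
ls; mkdir -p pics; python3 - <<'E'
from workcell import bot, optics
import cv2
print(bot.get_obs())
for n in ["scene","side","wrist"]:
    cv2.imwrite(f"pics/{n}0.png",optics.camera(n)[:,:,::-1]); print(n,optics.camera_params(n))
E
```

```text
pics
{'time': 0.0, 'q': array([-2.17529302e-04,  5.01078555e+00,  1.00353227e+01,  9.50993459e+01,
        3.01447279e-03,  8.99991130e+01]), 'qd': array([ 0.09041077, -0.05586917, -0.14946056, -0.06561611,  0.06867602,
        0.12104779]), 'joint_efforts': array([ 7.68234549e-04, -5.20392072e+01,  4.64802504e+01,  1.63646933e-02,
        2.23589603e-05, -6.77332673e-05]), 'ee_pos': array([5.49777062e-01, 1.29072705e-05, 2.30593865e-01]), 'tcp_rot': array([-1.79996984e+02,  7.48087202e-02,  6.69493708e-04]), 'wrist_force': array([ 0.07702686, -0.0706079 ,  0.13744242]), 'torque': array([-0.07458697,  0.0111823 , -0.01503687]), 'opening': 0.0854829365736643}
scene {'camera_matrix': array([[518.05585823,   0.        , 269.66793445],
       [  0.        , 518.05585823, 214.92873799],
       [  0.        ,   0.        ,   1.        ]]), 'R': array([[-0.21049911,  0.97744708, -0.01695071],
       [ 0.76610855,  0.1541657 , -0.62394761],
       [-0.60726256, -0.1443265 , -0.78128231]]), 't': array([ 0.18950265, -0.34657386,  1.79687608])}
side {'camera_matrix': array([[391.84974831,   0. 
[... 161 characters left out ...]
4588,  0.00140952],
       [-0.41802286, -0.43246202, -0.79889517],
       [ 0.55691692,  0.57278182, -0.60146864]]), 't': array([-0.42487025,  0.26179246,  0.94873562])}
wrist {'camera_matrix': array([[318.58127162,   0.        , 281.58375184],
       [  0.        , 318.58127162, 212.95646648],
       [  0.        ,   0.        ,   1.        ]]), 'mount': array([[ 9.99999878e-01, -1.83577233e-04, -4.58216657e-04,
         2.88592137e-04],
       [ 3.11119700e-04,  9.55082196e-01,  2.96340854e-01,
        -7.59121046e-02],
       [ 3.83233137e-04, -2.96340960e-01,  9.55082137e-01,
        -1.42791560e-01],
       [ 0.00000000e+00,  0.00000000e+00,  0.00000000e+00,
         1.00000000e+00]])}
```

View pics/scene0.png

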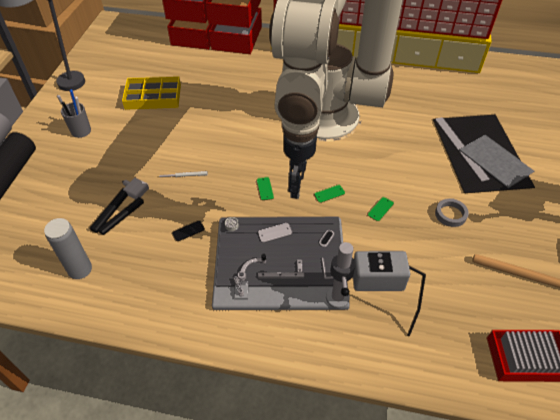

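View pics/side0.png

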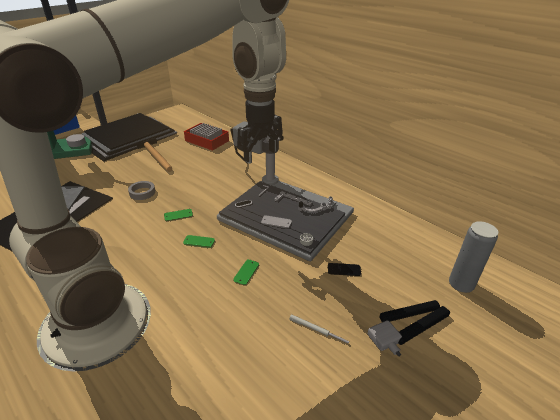

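View pics/wrist0.png

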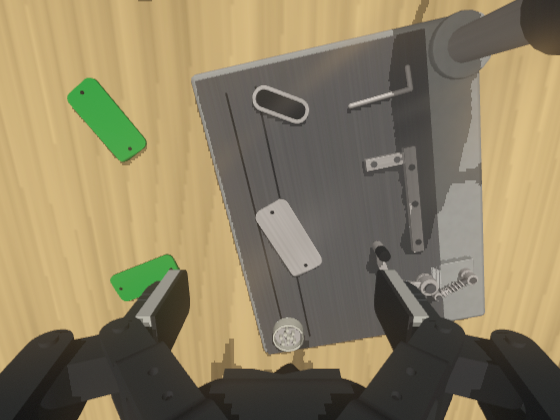

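```bash
cat > h.py <<'E'
import numpy as np, cv2
from scipy.spatial.transform import Rotation as Ro
from workcell import bot, optics
def tool():
    o=bot.get_obs(); return Ro.from_euler('xyz',o['tcp_rot'],degrees=True).as_matrix(), o['ee_pos'], o
def ray(name,uv,RT=None):
    p=optics.camera_params(name); K=p['camera_matrix']
    d=np.linalg.inv(K)@np.array([uv[0],uv[1],1.])
    if name=='wrist':
        R,t=RT; M=p['mount']; c=M[:3,3]
        return R@c+t, R@(M[:3,:3]@d)
    R=p['R'];return -R.T@p['t'], R.T@d
def onz(name,uv,z,RT=None):
    c,d=ray(name,uv,RT); return c+d*(z-c[2])/d[2]
def proj(name,X,RT=None):
    p=optics.camera_params(name);K=p['camera_matrix'];X=np.asarray(X,float)
    if name=='wrist':
        R,t=RT;M=p['mount']; x=M[:3,:3].T@(R.T@(X-t)-M[:3,3])
    else: x=p['R']@X+p['t']
    u=K@x; return u[:2]/u[2]
def snap(name,tag):
    R,t,o=tool(); im=optics.camera(name)[:,:,::-1].copy()
    cv2.imwrite(f"pics/{tag}.png",im); np.savez(f"pics/{tag}.npz",R=R,t=t); return im,(R,t)
def load(tag):
    z=np.load(f"pics/{tag}.npz"); return z['R'],z['t']
E
python3 - <<'E'
import cv2,numpy as np
from h import *
R,t,o=tool(); np.savez("pics/wrist0.npz",R=R,t=t)
im=cv2.imread("pics/wrist0.png")
c=im[130:340,330:490]; cv2.imwrite("pics/w0a.png",cv2.resize(c,None,fx=3.7,fy=2.8,interpolation=cv2.INTER_CUBIC)) if 0 else cv2.imwrite("pics/w0a.png",cv2.resize(im[140:290,340:490],(600,600),interpolation=cv2.INTER_CUBIC))
g=cv2.cvtColor(im,cv2.COLOR_BGR2HSV)
m=((g[:,:,2]>135)&(g[:,:,1]<40)).astype(np.uint8)
cs,_=cv2.findContours(m,0,2)
for k in cs:
    if cv2.contourArea(k)>150: print(cv2.minAreaRect(k),cv2.contourArea(k))
E
```

```text
((287.8058776855469, 334.12353515625), (28.96021842956543, 33.73269271850586), 12.52880859375) 756.0
((156.6443328857422, 294.1859436035156), (17.49205207824707, 62.60313034057617), 27.407573699951172) 575.5
((401.364990234375, 292.4578552246094), (70.8930435180664, 15.676454544067383), 54.21102523803711) 597.0
((288.0536193847656, 237.774658203125), (77.7629623413086, 36.35926055908203), 58.392494201660156) 2581.5
((450.5048522949219, 249.70919799804688), (138.70669555664062, 64.2616958618164), 88.66777801513672) 5750.0
((383.8077392578125, 161.5384521484375), (11.963082313537598, 36.673709869384766), 78.69007110595703) 327.5
((280.1712646484375, 103.87672424316406), (58.520572662353516, 25.866092681884766), 20.556045532226562) 1325.0
((475.1497802734375, 123.43778991699219), (20.096019744873047, 98.70281219482422), 8.027237892150879) 1009.5
((250.82757568359375, 158.9310302734375), (170.09693908691406, 344.2791748046875), 21.801410675048828) 1399.0
```

View pics/w0a.png

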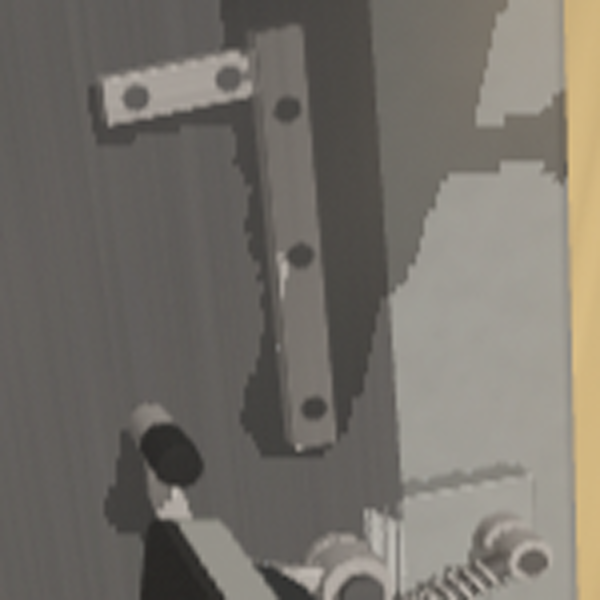

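```bash
python3 - <<'E'
from h import *
RT=load("wrist0")
f=lambda u,v:(340+u/4,140+v/4)
P={}
for n,(u,v) in dict(ftl=(252,38),ftr=(303,27),fbr=(337,440),fbl=(298,447),esr0=(107,125),esr1=(252,97),esl0=(103,80)).items():
    P[n]=onz('wrist',f(u,v),.044,RT); print(n,P[n].round(4))
for a,b in [('ftl','fbl'),('ftr','fbr'),('ftl','ftr'),('esr0','esr1'),('esr0','esl0')]:
    d=P[b]-P[a];print(a,b,np.linalg.norm(d).round(4),np.degrees(np.arctan2(d[1],d[0])).round(2))
for n,p in dict(bedFL=(195,80),bedFR=(267,354),baseBL=(480,100),baseBR=(484,317)).items(): print(n,onz('wrist',p,.036,RT).round(4))
im=cv2.imread("pics/wrist0.png");g=cv2.cvtColor(im,cv2.COLOR_BGR2HSV)
m=((g[:,:,2]>135)&(g[:,:,1]<40)).astype(np.uint8)
cs,_=cv2.findContours(m,0,2)
for k in cs:
    r=cv2.minAreaRect(k)
    if abs(r[0][0]-288)<1 and abs(r[0][1]-237.8)<1:
        b=np.array([onz('wrist',q,.041,RT)[:2] for q in cv2.boxPoints(r)]);print(b.round(4),b.mean(0))
        for i in range(4):
            d=b[(i+1)%4]-b[i];print(np.linalg.norm(d),np.degrees(np.arctan2(d[1],d[0])))
print('pintop',onz('wrist',f(172,455),.067,RT))
E
```

```text
ftl [0.6736 0.0414 0.044 ]
ftr [0.6862 0.0441 0.044 ]
fbr [ 0.7099 -0.0699  0.044 ]
fbl [ 0.6993 -0.072   0.044 ]
esr0 [0.6384 0.0191 0.044 ]
esr1 [0.6753 0.0264 0.044 ]
esl0 [0.6364 0.0307 0.044 ]
ftl fbl 0.1163 -77.24
ftr fbr 0.1165 -78.25
ftl ftr 0.0129 12.29
esr0 esr1 0.0376 11.16
esr0 esl0 0.0118 99.49
bedFL [0.4647 0.1079 0.036 ]
bedFR [ 0.5309 -0.2188  0.036 ]
baseBL [0.7479 0.0893 0.036 ]
baseBR [ 0.7993 -0.1632  0.036 ]
[[ 0.5176 -0.0287]
 [ 0.5514 -0.0072]
 [ 0.5983 -0.0854]
 [ 0.563  -0.1099]] [ 0.55757661 -0.05780891]
0.04009346824121915 32.364850115127254
0.09111577460178999 -59.0771535784275
0.042937904861158005 -145.2014825662058
0.09304997429226732 119.2237737975823
pintop [ 0.65612168 -0.06399941  0.067     ]
```

```bash
python3 - <<'E'
from h import *
RT=load("wrist0")
O=np.array([.6467,-.0249]);a=np.radians(11.6);ex=np.array([np.cos(a),np.sin(a)]);ey=np.array([-ex[1],ex[0]])
for n,uv,z in [('tin',(288,334),.052),('badge',(280,104),.041),('blank',(288,237.8),.041)]:
    p=onz('wrist',uv,z,RT)[:2]-O; print(n,p@ex,p@ey)
E
python3 -m creep '[[0.03,0.02,0.02,0,0,-0.15,0.4],[0.06,0.04,0.04,0,0,-0.3,0.4],[0.09,0.055,0.06,0,0,-0.45,0.4],[0.1075,0.0666,0.07,0,0,-0.6,0.4],[0.1075,0.0666,0.08,0,0,-0.75,0.4],[0.1075,0.0666,0.08,0,0,-0.9,0.4],[0.1075,0.0666,0.08,0,0,-1.0,0.4],[0.1075,0.0666,0.08,0,0,-1.0,0.4]]' 30
python3 - <<'E'
from h import *
im,RT=snap('wrist','w1'); print(RT[1],bot.get_obs()['q'],bot.get_obs()['time'])
cv2.imwrite('pics/w1b.png',cv2.resize(im,(800,600)))
E
```

```text
tin -0.11780416151254625 -0.12976092550088958
badge -0.0742782221130195 0.12788727182969162
blank -0.09428122145272029 -0.012820281065598032
time: 0.95
ee_pos: [0.6574, -0.0666, 0.1507]
tcp_rot: [-180.0, 0.0, 57.4]
wrist_force: [-1.1, 0.4, 0.7]
opening: 0.034
[ 0.65738803 -0.06663893  0.15069766] [-5.78411058e+00  1.96943644e+01  1.84324202e+01  8.87778415e+01
  6.70307893e-06  2.70524289e+01] 1.0
```

View pics/w1b.png

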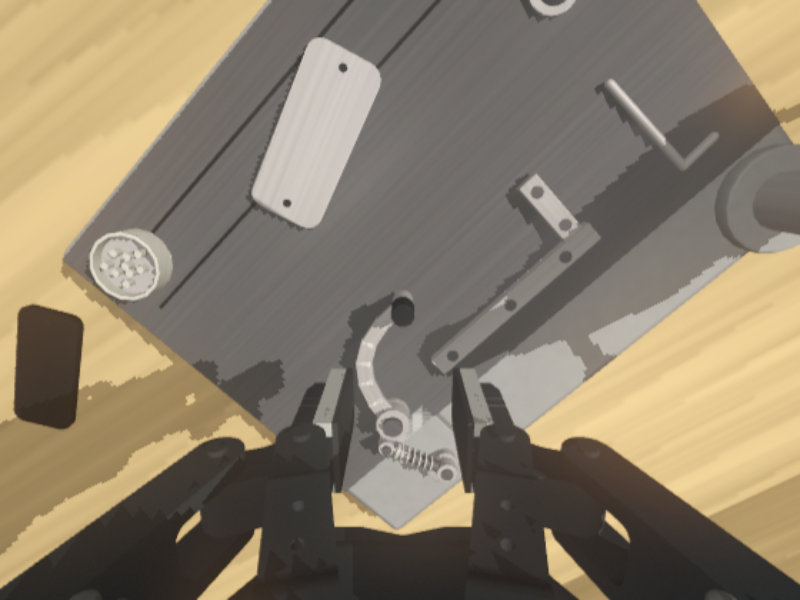

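```bash
python3 - <<'E'
import cv2
im=cv2.imread("pics/w1.png"); cv2.imwrite("pics/w1z.png",cv2.resize(im[110:310,230:430],(800,800)[:2] if 0 else (600,600),interpolation=cv2.INTER_CUBIC))
E
```

```text
(no output)
```

View pics/w1z.png

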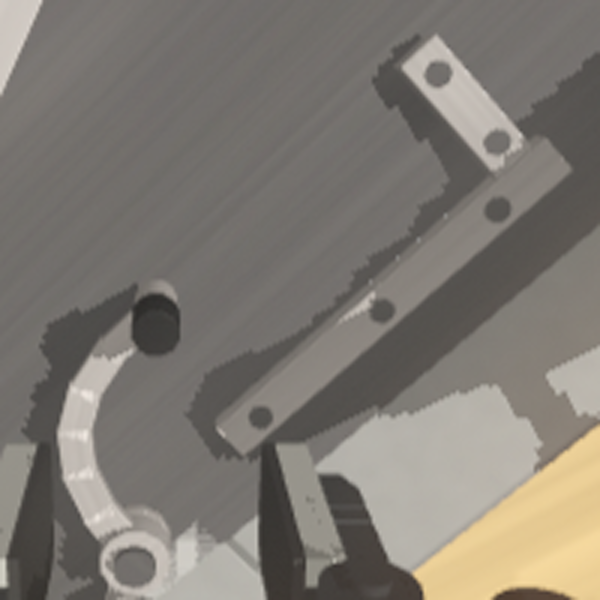

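```bash
python3 - <<'E'
from h import *
from scipy.optimize import least_squares
RT=load("w1"); f=lambda u,v:(230+u/3,110+v/3)
z=.044
F=[onz('wrist',f(*p),z,RT)[:2] for p in [(225,432),(540,138)]]
E=[onz('wrist',f(*p),z,RT)[:2] for p in [(402,68),(492,171)]]
pin=onz('wrist',f(156,330),.067,RT)[:2]; hub=onz('wrist',f(135,565),.056,RT)[:2]
b=lambda u,v: onz('wrist',(u*.7,v*.7),.036,RT)[:2]
bedFL0=b(65,262); bf=[b(65,262),b(272,0)]
print(pin,hub,np.linalg.norm(pin-hub))
def res(x,full=False):
    O=x[:2];a=x[2];ex=np.array([np.cos(a),np.sin(a)]);ey=np.array([-ex[1],ex[0]])
    m=lambda p:np.array([(p-O)@ex,(p-O)@ey])*1e3
    r=[m(q)[0]-40 for q in F]+[m(q)[1]-45 for q in E]+list(m(pin)-[2,-43])+list(m(hub)-[51,-100])+[m(q)[0]+152 for q in bf]+[m(bf[0])[1]+167]
    return np.array(r)
s=least_squares(res,[.6467,-.0249,.2]); print(s.x[:2],np.degrees(s.x[2]),res(s.x).round(1))
im=cv2.imread("pics/w1.png");g=cv2.cvtColor(im,cv2.COLOR_BGR2HSV)
m=((g[:,:,2]>150)&(g[:,:,1]<40)).astype(np.uint8)
for k in cv2.findContours(m,0,2)[0]:
    r=cv2.minAreaRect(k)
    if 2000<cv2.contourArea(k) and r[0][1]<150:
        q=np.array([onz('wrist',p,.041,RT)[:2] for p in cv2.boxPoints(r)]);print(q.mean(0),[(np.linalg.norm(q[(i+1)%4]-q[i]).round(4),np.degrees(np.arctan2(*(q[(i+1)%4]-q[i])[::-1])).round(1)) for i in range(4)])
E
```

```text
[ 0.65776199 -0.06622138] [ 0.7168113 -0.1110849] 0.07415900201105644
[ 0.64748327 -0.02409183] 12.167793916904378 [ 2.2 -0.5 -0.2 -0.5 -0.8 -0.3 -1.6  0.3  0.9 -0.1  0.7]
[ 0.55736106 -0.05793733] [(np.float64(0.0909), np.float64(118.3)), (np.float64(0.0401), np.float64(35.7)), (np.float64(0.0924), np.float64(-59.0)), (np.float64(0.0441), np.float64(-146.8))]
```

```bash
cat > plan.py <<'E'
from h import *
O=np.array([.6472,-.0243]);A=np.radians(12.0);ex=np.array([np.cos(A),np.sin(A)]);ey=np.array([-ex[1],ex[0]])
def w(x,y): return O+ex*x+ey*y
def mm(p): p=np.asarray(p)[:2]-O; return np.array([p@ex,p@ey])*1e3
def delta(p,z,yaw,base=None):
    # base (x,y,z,yaw deg)
    if base is None:
        R,t,o=tool(); base=(*t,o['tcp_rot'][2])
    y=np.radians(base[3]); R=np.array([[np.cos(y),np.sin(y),0],[np.sin(y),-np.cos(y),0],[0,0,-1.]])
    d=R.T@(np.array([p[0],p[1],z])-np.array(base[:3])); 
    return d.round(4), round(-np.radians(yaw-base[3]),3)
PV=(.051,-.100)
def pin(th):
    a=np.arctan2(.057,-.049)+th; return w(PV[0]+.0752*np.cos(a),PV[1]+.0752*np.sin(a))
E
python3 -m creep '[[0,0,0.03,0,0,0,0.4],[0,0,0.06,0,0,0,0.4],[0,0,0.085,0,0,0,0.4],[0,0,0.099,0,0,0,0.4],[0,0,0.099,0,0,0,0.4]]'
python3 - <<'E'
from plan import *
im,RT=snap('wrist','w2'); cv2.imwrite('pics/w2b.png',cv2.resize(im[150:360,140:420],(800,600)))
print(pin(0),mm(RT[1]),bot.get_obs()['wrist_force'])
E
```

```text
time: 1.5
ee_pos: [0.6563, -0.0665, 0.0502]
tcp_rot: [-179.8, 0.1, 57.2]
wrist_force: [-0.7, -0.8, -0.3]
opening: 0.0341
[ 0.65806984 -0.0659242 ] [  0.16128413 -43.13250418] [-0.20085262  0.37475422 -0.07453452]
```

View pics/w2b.png

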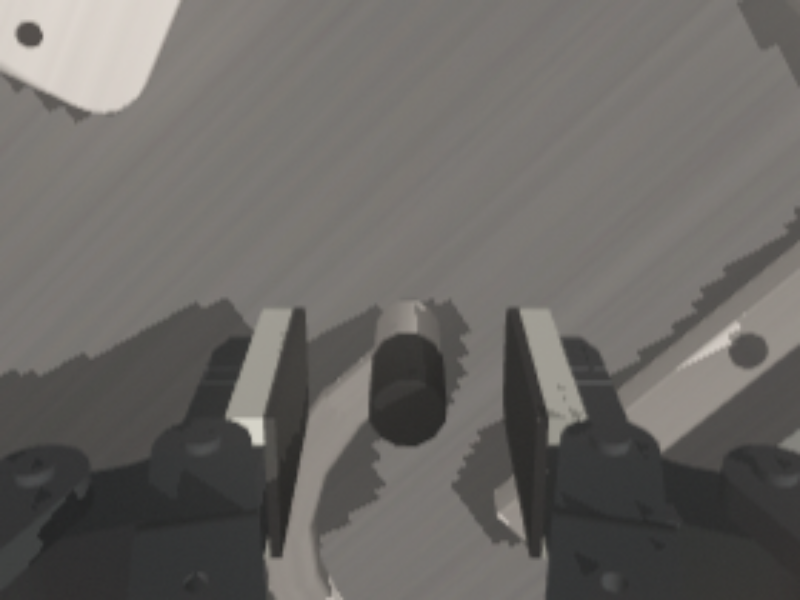

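```bash

python3 -m creep '[[0,0,0,0,0,0,0.05],[0,0,0,0,0,0,0.05],[0,0,0,0,0,0,0.05],[0,0,0,0,0,0,0.05],[0,0,0,0,0,0,0.05]]' 40
python3 - <<'E'
from plan import *
# commanded base: assume measured pos currently
R,t,o=tool(); b=(*t,o['tcp_rot'][2]); p0=pin(0)
print(b,mm(t),o['opening'],o['wrist_force'])
off=0
for th,yaw in [(.1,57),(.3,64),(.5,72),(.7,80),(.9,88),(1.1,96),(1.3,104),(1.45,110)]:
    print(th,delta(pin(th)-p0+t[:2],t[2],yaw,b))
E
```

```text
time: 2.05
ee_pos: [0.658, -0.0671, 0.0541]
tcp_rot: [179.9, -0.0, 57.3]
wrist_force: [-3.0, -3.0, 5.9]
opening: 0.0093
(np.float64(0.6580452195319696), np.float64(-0.06714566594895026), np.float64(0.05408130661907587), np.float64(57.26134681666805)) [  1.70011061 -44.16423328] 0.009339385506966908 [-3.0286677  -2.98888193  5.89552662]
0.1 (array([-0.0075, -0.0002,  0.    ]), np.float64(0.005))
0.3 (array([-0.0224,  0.0016,  0.    ]), np.float64(-0.118))
0.5 (array([-0.0367,  0.0063,  0.    ]), np.float64(-0.257))
0.7 (array([-0.0497,  0.0138,  0.    ]), np.float64(-0.397))
0.9 (array([-0.061 ,  0.0237,  0.    ]), np.float64(-0.536))
1.1 (array([-0.0701,  0.0356,  0.    ]), np.float64(-0.676))
1.3 (array([-0.0766,  0.0491,  0.    ]), np.float64(-0.816))
1.45 (array([-0.0797,  0.06  ,  0.    ]), np.float64(-0.92))
```

```bash

python3 -m creep '[[0,0,-0.002,0,0,0,0.05],[0,0,-0.002,0,0,0,0.05],[0,0,-0.002,0,0,0,0.05]]' 40
python3 - <<'E'
from plan import *
for i in range(3):
    o=bot.get_obs(); print(o['ee_pos'],o['wrist_force'],o['opening'])
im,RT=snap('wrist','w3'); cv2.imwrite('pics/w3b.png',cv2.resize(im[150:360,140:420],(800,600)))
o=bot.get_obs(); print(o['ee_pos'],o['wrist_force'],o['opening'])
E
```

```text
time: 2.35
ee_pos: [0.658, -0.0672, 0.0544]
tcp_rot: [179.9, 0.0, 57.3]
wrist_force: [1.2, -5.1, -2.0]
opening: 0.0094
[ 0.65797297 -0.06718563  0.05436383] [ 1.23945569 -5.09634921 -1.96166653] 0.009424626273916555
[ 0.65797297 -0.06718563  0.05436383] [ 1.23945569 -5.09634921 -1.96166653] 0.009424626273916555
[ 0.65797297 -0.06718563  0.05436383] [ 1.23945569 -5.09634921 -1.96166653] 0.009424626273916555
[ 0.658018   -0.06720925  0.05438934] [ 1.87667659 -5.24677699 -2.33414313] 0.009701217934568228
```

View pics/w3b.png

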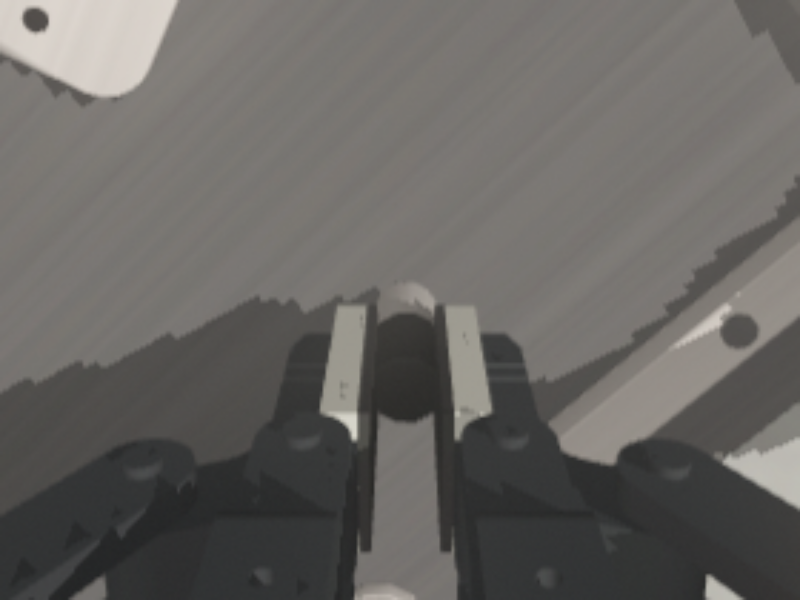

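```bash

python3 -m creep '[[-0.0075,0,0,0,0,0,0.05],[-0.015,0.0006,0,0,0,-0.05,0.05],[-0.0224,0.0016,0,0,0,-0.12,0.05],[-0.0297,0.0037,0,0,0,-0.19,0.05],[-0.0367,0.0063,0,0,0,-0.26,0.05],[-0.0434,0.0098,0,0,0,-0.33,0.05],[-0.0497,0.0138,0,0,0,-0.4,0.05],[-0.0556,0.0185,0,0,0,-0.47,0.05]]' 40
python3 - <<'E'
from plan import *
R,t,o=tool(); print(mm(t),[(th,mm(pin(th)).round(1)) for th in (.7,.8)],o['opening'],o['wrist_force'],o['tcp_rot'])
b=(*(pin(.8)),t[2],57.3+np.degrees(.47))
for th,yaw in [(.9,88),(1.,92),(1.1,96),(1.2,100),(1.3,104),(1.4,108),(1.45,110)]:
    print(th,delta(pin(th),t[2],yaw,b))
E
```

```text
time: 3.2
ee_pos: [0.6419, -0.1227, 0.0543]
tcp_rot: [-179.9, -0.1, 84.4]
wrist_force: [-4.7, 2.6, 1.9]
opening: 0.0096
[-25.67133537 -95.09944218] [(0.7, array([-23.2, -88. ])), (0.8, array([-24.1, -95.4]))] 0.009601171311442657 [-4.7335861   2.56120429  1.8952366 ] [-1.79864133e+02 -9.66365416e-02  8.44372382e+01]
0.9 (array([-0.0072,  0.0022,  0.    ]), np.float64(-0.066))
1.0 (array([-0.0141,  0.0051,  0.    ]), np.float64(-0.136))
1.1 (array([-0.0207,  0.0087,  0.    ]), np.float64(-0.205))
1.2 (array([-0.0269,  0.013 ,  0.    ]), np.float64(-0.275))
1.3 (array([-0.0327,  0.0178,  0.    ]), np.float64(-0.345))
1.4 (array([-0.0379,  0.0232,  0.    ]), np.float64(-0.415))
1.45 (array([-0.0403,  0.0261,  0.    ]), np.float64(-0.45))
```

```bash

python3 -m creep '[[-0.0072,0.0022,0,0,0,-0.07,0.05],[-0.0141,0.0051,0,0,0,-0.14,0.05],[-0.0207,0.0087,0,0,0,-0.21,0.05],[-0.0269,0.013,0,0,0,-0.28,0.05],[-0.0327,0.0178,0,0,0,-0.35,0.05],[-0.0379,0.0232,0,0,0,-0.42,0.05],[-0.0403,0.0261,0,0,0,-0.45,0.05],[-0.0403,0.0261,0,0,0,-0.45,0.05]]' 40
python3 - <<'E'
from plan import *
im,RT=snap('wrist','w4'); cv2.imwrite('pics/w4b.png',im)
R,t,o=tool(); print(mm(t),[(th,mm(pin(th)).round(1)) for th in (1.4,1.45,1.5)],o['opening'],o['wrist_force'],o['tcp_rot'])
E
```

```text
time: 4.0
ee_pos: [0.6652, -0.1665, 0.0544]
tcp_rot: [180.0, 0.0, 110.0]
wrist_force: [0.5, -1.9, -0.1]
opening: 0.0099
[ -12.08338497 -142.60256793] [(1.4, array([ -13.5, -138.6])), (1.45, array([ -11.5, -141.8])), (1.5, array([  -9.4, -144.9]))] 0.009551718923011286 [ 0.67704854 -3.56475429 -0.6564905 ] [1.79984298e+02 5.82198018e-03 1.09953121e+02]
```

View pics/w4b.png

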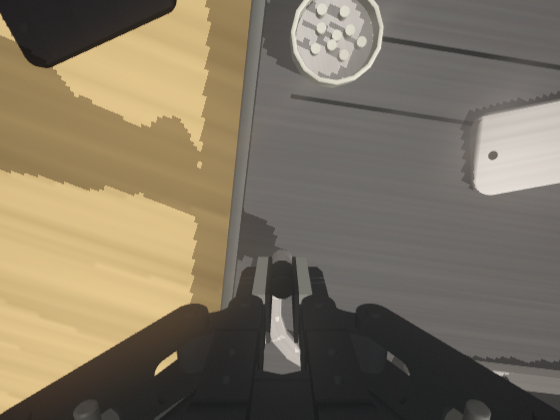

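```bash

python3 -m creep '[[0,0,0,0,0,0,0.2],[0,0,0,0,0,0,0.4],[0,0,0,0,0,0,0.4],[0,0,-0.02,0,0,0,0.4],[0,0,-0.05,0,0,0,0.4],[0,0,-0.08,0,0,0,0.4],[0,0,-0.1,0,0,0,0.4],[0,0,-0.1,0,0,0,0.4]]' 40
python3 - <<'E'
from plan import *
im,RT=snap('wrist','w5')
R,t,o=tool(); print(t,o['tcp_rot'],o['q'],o['wrist_force'])
print('pred pin px',[proj('wrist',[*pin(th),.067],RT).round() for th in (1.45,1.5)])
# goal: hover before blank, yaw square-ish: blank angle 19+12=31 -> tool x along blank long axis: yaw 121 ; go over clear height
E
```

```text
time: 4.85
ee_pos: [0.666, -0.1661, 0.1581]
tcp_rot: [179.7, 0.2, 110.0]
wrist_force: [0.6, 0.7, -0.3]
opening: 0.0343
[ 0.66554824 -0.16599888  0.15580379] [1.79866705e+02 7.25570304e-02 1.10009225e+02] [-1.40107864e+01  2.33102143e+01  2.36628785e+01  9.02015893e+01
  1.44380257e-02 -3.40200766e+01] [ 0.12531334  0.15192019 -0.02733571]
pred pin px [array([283., 216.]), array([279., 218.])]
```

View pics/w5.png

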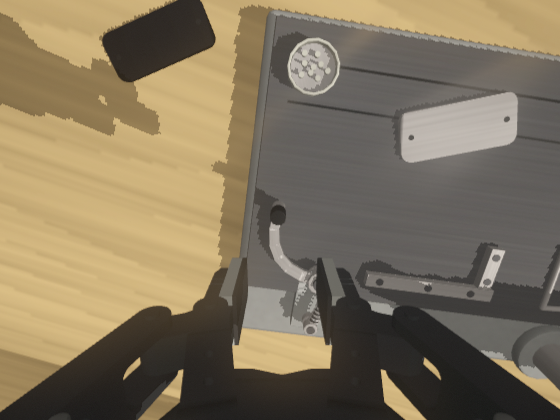

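```bash

python3 - <<'E'
from plan import *
im=cv2.imread("pics/w5.png");RT=load('w5');g=cv2.cvtColor(im,cv2.COLOR_BGR2HSV)
m=((g[:,:,2]>150)&(g[:,:,1]<40)).astype(np.uint8)
for k in cv2.findContours(m,0,2)[0]:
    r=cv2.minAreaRect(k)
    if 1500<cv2.contourArea(k) and r[0][1]<200: 
        q=np.array([onz('wrist',p,.041,RT)[:2] for p in cv2.boxPoints(r)]);print(q.mean(0),mm(q.mean(0)),[(np.linalg.norm(q[(i+1)%4]-q[i]).round(4),np.degrees(np.arctan2(*(q[(i+1)%4]-q[i])[::-1])).round(1)) for i in range(4)])
c=np.array([.5573,-.0579]);a=np.radians(31);d=np.array([np.cos(a),np.sin(a)])
print(mm(c-d*.040),delta(c-d*.040,.08,121))
E
```

```text
[ 0.55807049 -0.05725989] [-94.03456808 -13.7085718 ] [(np.float64(0.0924), np.float64(121.0)), (np.float64(0.0409), np.float64(43.4)), (np.float64(0.0965), np.float64(-58.4)), (np.float64(0.0411), np.float64(-142.6))]
[ 0.55580488 -0.18106351] [-121.99088717 -134.33573351] [(np.float64(0.0371), np.float64(110.0)), (np.float64(0.0383), np.float64(23.1)), (np.float64(0.039), np.float64(-70.0)), (np.float64(0.0383), np.float64(-159.7))]
[-132.74204514  -27.19722456] (array([ 0.131 , -0.104 ,  0.0758]), np.float64(-0.192))
```

```bash

python3 -m creep '[[0.03,-0.024,0,0,0,-0.05,0.6],[0.065,-0.052,0,0,0,-0.1,0.6],[0.1,-0.08,0,0,0,-0.15,0.6],[0.131,-0.104,0,0,0,-0.19,0.6],[0.131,-0.104,0.03,0,0,-0.19,0.6],[0.131,-0.104,0.06,0,0,-0.19,0.6],[0.131,-0.104,0.076,0,0,-0.19,0.6],[0.131,-0.104,0.076,0,0,-0.19,0.6]]' 40
python3 - <<'E'
from plan import *
im,RT=snap('wrist','w6'); print(RT[1],mm(RT[1]))
E
```

```text
time: 5.7
ee_pos: [0.52, -0.078, 0.0745]
tcp_rot: [-179.7, -0.2, 120.9]
wrist_force: [-0.1, 0.1, 0.2]
opening: 0.0514
[ 0.52002037 -0.07804906  0.07450162] [-135.57550444  -26.13238673]
```

View pics/w6.png

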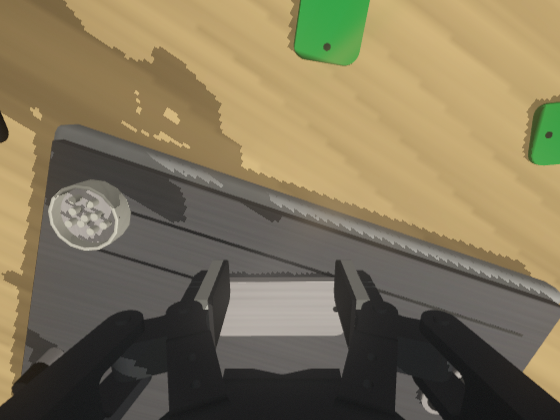

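```bash

python3 -m creep '[[0,0,0.012,0,0,0,0.6],[0,0,0.024,0,0,0,0.6],[0,0,0.034,0,0,0,0.6],[0,0,0.035,0,0,0,0.6],[0,0,0.036,0,0,0,0.6],[0,0,0.036,0,0,0,0.6]]' 40
python3 -m creep '[[0,0,0.001,0,0,0,0.6],[0,0,0.001,0,0,0,0.6]]' 40
python3 -m creep '[[0,0,0.001,0,0,0,0.6],[0,0,0.001,0,0,0,0.6]]' 40
```

```text
time: 6.35
ee_pos: [0.5226, -0.0786, 0.0426]
tcp_rot: [180.0, 0.0, 120.9]
wrist_force: [0.5, -0.3, -0.2]
opening: 0.0509
time: 6.55
ee_pos: [0.5226, -0.0786, 0.0416]
tcp_rot: [180.0, 0.0, 120.9]
wrist_force: [-0.6, 0.8, -0.4]
opening: 0.0512
time: 6.75
ee_pos: [0.5224, -0.0786, 0.0403]
tcp_rot: [180.0, -0.0, 120.9]
wrist_force: [-0.1, -0.6, -0.2]
opening: 0.0512
```

```bash

for i in 1 2 3; do python3 -m creep '[[0,0,0.001,0,0,0,0.6],[0,0,0.001,0,0,0,0.6]]' 40; done
```

```text
time: 6.95
ee_pos: [0.5223, -0.0786, 0.0391]
tcp_rot: [-180.0, -0.0, 120.9]
wrist_force: [0.5, -0.1, 0.5]
opening: 0.0507
time: 7.15
ee_pos: [0.5223, -0.0786, 0.0381]
tcp_rot: [-180.0, -0.0, 120.9]
wrist_force: [0.5, 0.0, 0.8]
opening: 0.0514
time: 7.35
ee_pos: [0.5223, -0.0786, 0.0371]
tcp_rot: [-180.0, -0.0, 120.9]
wrist_force: [0.4, 0.0, 0.5]
opening: 0.0514
```

```bash

for i in 1 2 3; do python3 -m creep '[[0,0,0.001,0,0,0,0.6],[0,0,0.001,0,0,0,0.6]]' 40; done
```

```text
time: 7.55
ee_pos: [0.5223, -0.0786, 0.0361]
tcp_rot: [-180.0, -0.0, 120.9]
wrist_force: [-0.2, -0.4, 0.3]
opening: 0.0511
time: 7.75
ee_pos: [0.5223, -0.0786, 0.0352]
tcp_rot: [-180.0, -0.0, 120.9]
wrist_force: [-0.4, -0.2, -0.2]
opening: 0.0517
time: 7.95
ee_pos: [0.5223, -0.0786, 0.0342]
tcp_rot: [-180.0, -0.0, 120.9]
wrist_force: [0.6, 0.4, 0.9]
opening: 0.0517
```

```bash

for i in 1 2; do python3 -m creep '[[0,0,0.001,0,0,0,0.6],[0,0,0.001,0,0,0,0.6]]' 40 | sed -n '2p;4p'; done
python3 - <<'E'
from h import *
im,RT=snap('wrist','w7'); cv2.imwrite('pics/w7b.png',cv2.resize(im[200:410,140:420],(800,600)))
E
```

```text
ee_pos: [0.5223, -0.0786, 0.0331]
wrist_force: [0.7, -0.4, -0.3]
ee_pos: [0.5225, -0.0786, 0.0328]
wrist_force: [-1.7, 0.9, 4.5]
```

View pics/w7b.png

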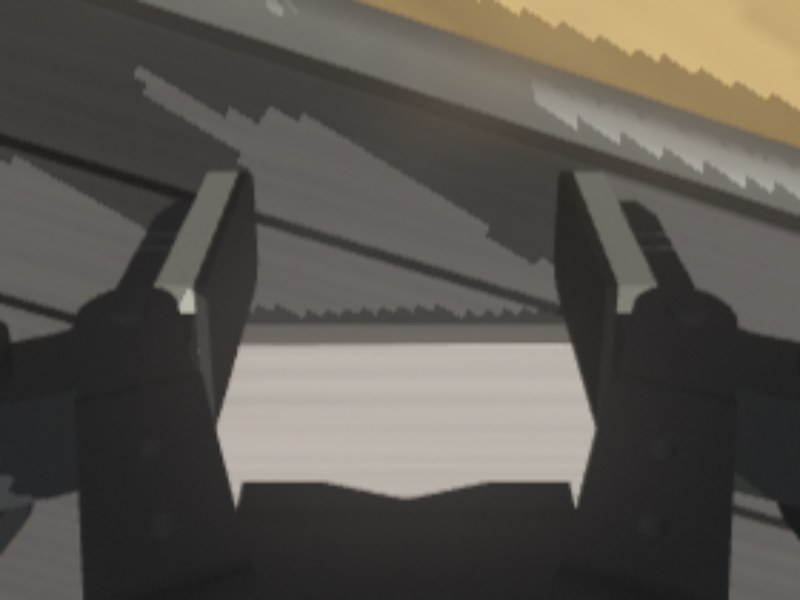

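```bash

cat > tr.py <<'E'
from plan import *
import sys
R,t,o=tool(); b0=(*t,o['tcp_rot'][2])
b=b0
for s in [-10,-4,2,10,18,26,34,42]+[50,58,66,74,82,90,98,104]:
    f=np.clip(s/65,0,1); phi=19.0*(1-f)
    cx=-94+max(s,0)*1.0; cy=-13.7+3.7*max(s,0)/108
    n=np.array([np.cos(np.radians(phi)),np.sin(np.radians(phi))])
    D=31-min(s,0)
    p=np.array([cx,cy])-D*n; P=w(*(p/1e3))
    print(s,delta(P,t[2],102+phi,b),p.round(1))
    if s==42: b=(*P,t[2],102+phi)
E
python3 tr.py
```

```text
-10 (array([-0.0001,  0.0006,  0.    ]), np.float64(-0.002)) [-132.8  -27. ]
-4 (array([-0.    ,  0.0066,  0.    ]), np.float64(-0.002)) [-127.1  -25.1]
2 (array([-0.0003,  0.0125,  0.    ]), np.float64(0.008)) [-121.4  -23.4]
10 (array([-0.0014,  0.0202,  0.    ]), np.float64(0.049)) [-113.8  -21.9]
18 (array([-0.0024,  0.0279,  0.    ]), np.float64(0.09)) [-106.1  -20.4]
26 (array([-0.0035,  0.0357,  0.    ]), np.float64(0.131)) [-98.4 -18.9]
34 (array([-0.0046,  0.0436,  0.    ]), np.float64(0.172)) [-90.6 -17.4]
42 (array([-0.0057,  0.0515,  0.    ]), np.float64(0.212)) [-82.8 -15.9]
50 (array([0.0006, 0.008 , 0.    ]), np.float64(0.041)) [-74.9 -14.4]
58 (array([0.0012, 0.0161, 0.    ]), np.float64(0.082)) [-67.  -12.8]
66 (array([0.0016, 0.0241, 0.    ]), np.float64(0.117)) [-59.  -11.4]
74 (array([0.001 , 0.0321, 0.    ]), np.float64(0.117)) [-51.  -11.2]
82 (array([0.0003, 0.0401, 0.    ]), np.float64(0.117)) [-43.  -10.9]
90 (array([-0.0004,  0.0481,  0.    ]), np.float64(0.117)) [-35.  -10.6]
98 (array([-0.001 ,  0.0561,  0.    ]), np.float64(0.117)) [-27.  -10.3]
104 (array([-0.0015,  0.062 ,  0.    ]), np.float64(0.117)) [-21.  -10.1]
```

```bash

python3 -m creep '[[0,0,-0.002,0,0,0,0.6],[0,0.004,-0.002,0,0,0,0.6],[0,0.008,-0.002,0,0,0.004,0.6],[0,0.0125,-0.002,0,0,0.008,0.6],[-0.0007,0.0165,-0.002,0,0,0.029,0.6],[-0.0014,0.0202,-0.002,0,0,0.049,0.6],[-0.0019,0.024,-0.002,0,0,0.07,0.6],[-0.0024,0.028,-0.002,0,0,0.09,0.6]]' 40
python3 - <<'E'
from plan import *
im,RT=snap('wrist','w8'); print(RT[1],mm(RT[1]),bot.get_obs()['wrist_force']); cv2.imwrite('pics/w8b.png',cv2.resize(im[200:410,140:420],(800,600)))
E
```

```text
time: 9.2
ee_pos: [0.5479, -0.0661, 0.0342]
tcp_rot: [-180.0, -0.0, 115.6]
wrist_force: [-1.2, -1.0, 0.5]
opening: 0.0514
[ 0.54793634 -0.06613721  0.03417438] [-105.79295205  -20.28489398] [-0.3608346   0.32805455 -1.15676618]
```

View pics/w8b.png

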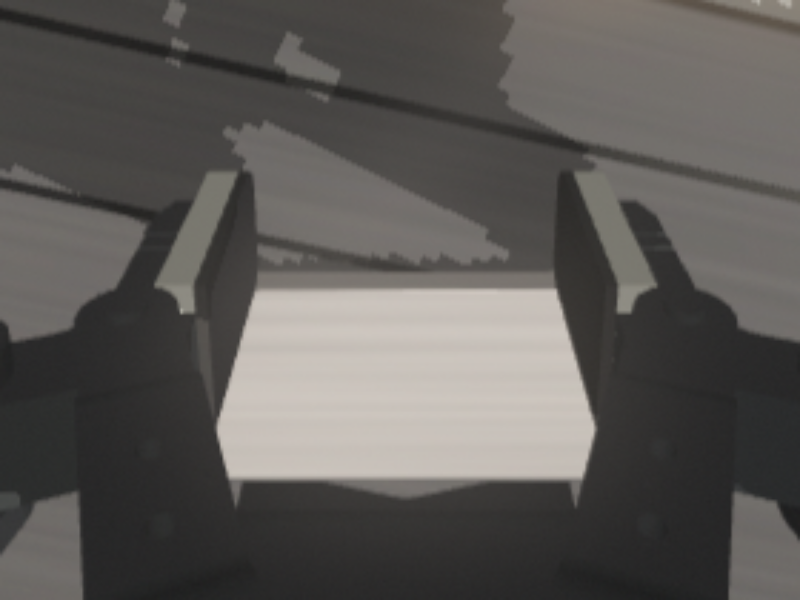

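```bash

sed -i 's/in \[-10.*$/in [18,24,30,36,42,48,54,60,66]:/; s/if s==42/if s==18/' tr.py; python3 tr.py
```

```text
18 (array([-0.    , -0.0009,  0.    ]), np.float64(-0.003)) [-106.1  -20.4]
24 (array([-0.0003,  0.0059,  0.    ]), np.float64(0.031)) [-100.3  -19.3]
30 (array([-0.0006,  0.0118,  0.    ]), np.float64(0.061)) [-94.5 -18.2]
36 (array([-0.0008,  0.0178,  0.    ]), np.float64(0.092)) [-88.7 -17. ]
42 (array([-0.0011,  0.0237,  0.    ]), np.float64(0.122)) [-82.8 -15.9]
48 (array([-0.0014,  0.0297,  0.    ]), np.float64(0.153)) [-76.9 -14.7]
54 (array([-0.0017,  0.0358,  0.    ]), np.float64(0.184)) [-71.  -13.6]
60 (array([-0.002 ,  0.0418,  0.    ]), np.float64(0.214)) [-65.  -12.4]
66 (array([-0.0024,  0.0479,  0.    ]), np.float64(0.24)) [-59.  -11.4]
```

```bash

python3 -m creep '[[-0.0003,0.006,0,0,0,0.03,0.6],[-0.0006,0.012,0,0,0,0.06,0.6],[-0.0008,0.018,0,0,0,0.092,0.6],[-0.0011,0.024,0,0,0,0.122,0.6],[-0.0014,0.03,0,0,0,0.153,0.6],[-0.0017,0.036,0,0,0,0.184,0.6],[-0.002,0.042,0,0,0,0.214,0.6],[-0.0024,0.048,0,0,0,0.24,0.6]]' 40
python3 - <<'E'
from plan import *
im,RT=snap('wrist','w9'); print(RT[1],mm(RT[1]),bot.get_obs()['wrist_force'])
E
```

```text
time: 10.05
ee_pos: [0.5921, -0.0475, 0.0342]
tcp_rot: [-180.0, -0.0, 101.9]
wrist_force: [-0.8, -0.6, -0.1]
opening: 0.0511
[ 0.59213331 -0.04748294  0.03420528] [-58.68335876 -11.22733225] [-1.22677213 -0.34633868 -0.09183519]
```

View pics/w9.png

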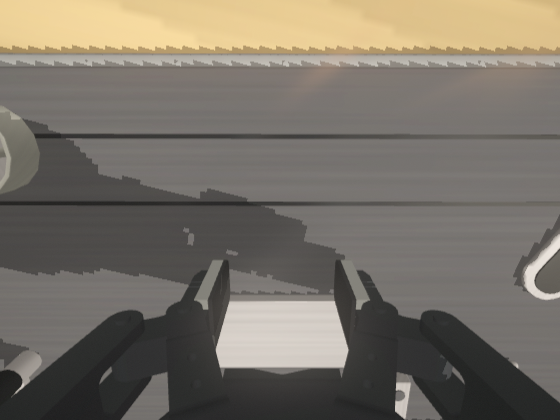

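```bash

python3 -m creep '[[0,0.005,0,0,0,0,0.6],[0,0.01,0,0,0,0,0.6],[0,0.015,0,0,0,0,0.6],[0,0.02,0,0,0,0,0.6],[0,0.025,0,0,0,0,0.6],[0,0.03,0,0,0,0,0.6],[0,0.035,0,0,0,0,0.6],[0,0.038,0,0,0,0,0.6]]' 40
python3 - <<'E'
from plan import *
im,RT=snap('wrist','w10'); print(RT[1],mm(RT[1]),bot.get_obs()['wrist_force'])
im,_=snap('scene','s10');cv2.imwrite('pics/s10b.png',cv2.resize(im[200:320,200:360],(800,600),interpolation=cv2.INTER_CUBIC))
E
```

```text
time: 10.9
ee_pos: [0.6296, -0.0396, 0.0342]
tcp_rot: [180.0, -0.0, 102.0]
wrist_force: [-0.6, -0.5, -0.2]
opening: 0.0514
[ 0.62957165 -0.03956621  0.03422674] [-20.41715693 -11.26747043] [-0.07574026 -0.52308169  0.11931686]
```

View pics/s10b.png

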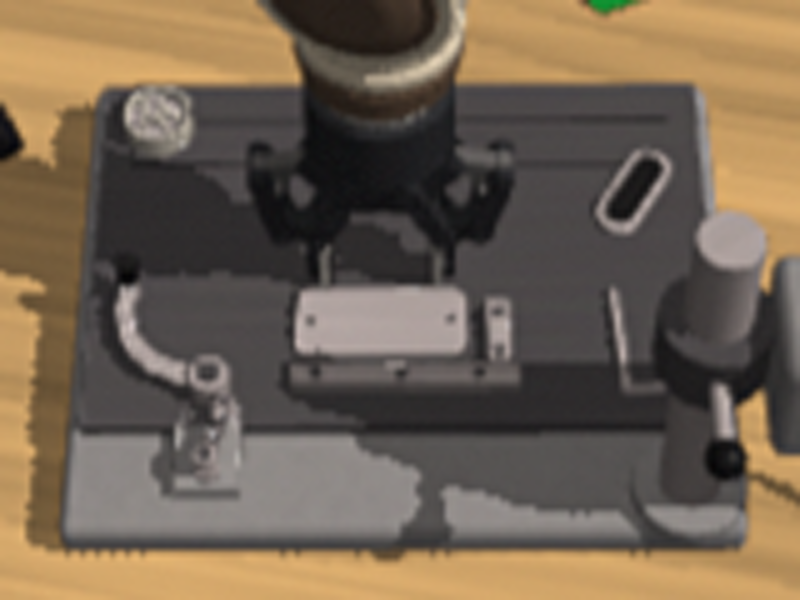

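```bash

python3 -m creep '[[0,0.003,0,0,0,0,0.6],[0,0.006,0,0,0,0,0.6],[0,0.007,0,0,0,0,0.6],[0,0.007,0,0,0,0,0.6]]' 40 | sed -n '2p;4p'
for i in 1 2; do python3 -m creep '[[0,0.0005,0,0,0,0,0.6],[0,0.001,0,0,0,0,0.6],[0,0.001,0,0,0,0,0.6]]' 40| sed -n '2p;4p'; done
```

```text
ee_pos: [0.6361, -0.0382, 0.0343]
wrist_force: [-0.2, -0.5, -0.6]
ee_pos: [0.6369, -0.0381, 0.0343]
wrist_force: [-0.0, 0.3, -0.1]
ee_pos: [0.638, -0.0378, 0.0343]
wrist_force: [0.1, -0.5, -0.3]
```

```bash

for i in 1 2 3; do python3 -m creep '[[0,0.0005,0,0,0,0,0.6],[0,0.001,0,0,0,0,0.6],[0,0.001,0,0,0,0,0.6]]' 40| sed -n '2p;4p'; done
python3 -c "
from plan import *
print(mm(tool()[1]))
im,_=snap('scene','s11');cv2.imwrite('pics/s11b.png',cv2.resize(im[250:290,250:310],(780,520),interpolation=cv2.INTER_CUBIC))"
```

```text
ee_pos: [0.6386, -0.0377, 0.0342]
wrist_force: [-3.4, 0.4, 1.6]
ee_pos: [0.6388, -0.0376, 0.0341]
wrist_force: [-7.0, -0.9, 3.5]
ee_pos: [0.6389, -0.0376, 0.0341]
wrist_force: [-11.8, -1.3, 6.7]
[-10.84643205 -11.2522836 ]
```

View pics/s11b.png

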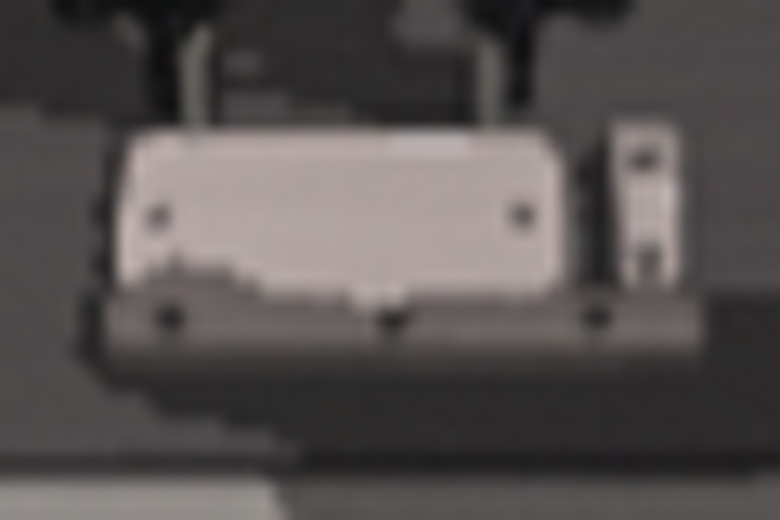

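```bash

python3 -m creep '[[0,-0.006,0,0,0,0,0.6],[0,-0.015,0,0,0,0,0.6],[0,-0.015,-0.03,0,0,0,0.6],[0,-0.015,-0.06,0,0,0,0.3],[-0.03,0.005,-0.06,0,0,0,0],[-0.06,0.028,-0.06,0,0,0,0],[-0.077,0.028,-0.06,0,0,0,0],[-0.077,0.028,-0.06,0,0,0,0]]' 40
python3 - <<'E'
from plan import *
im,RT=snap('wrist','w12'); print(mm(RT[1]),RT[1])
o=RT[1]; print(delta(w(.017,-.088),.0373,102))
E
```

```text
time: 13.75
ee_pos: [0.6841, -0.1088, 0.0935]
tcp_rot: [-180.0, 0.0, 101.9]
wrist_force: [-0.5, 0.0, -0.9]
opening: 0.0
[ 18.57011143 -90.30572883] [ 0.68413993 -0.10877139  0.09349373]
(array([ 0.0011, -0.0014,  0.0565]), np.float64(-0.002))
```

View pics/w12.png

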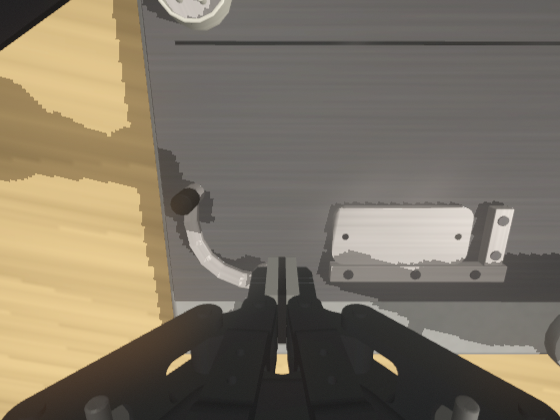

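```bash

python3 -m creep '[[0.006,-0.0015,0.02,0,0,0,0],[0.006,-0.0015,0.04,0,0,0,0],[0.006,-0.0015,0.05,0,0,0,0],[0.006,-0.0015,0.0555,0,0,0,0],[0.006,-0.0015,0.056,0,0,0,0],[0.006,-0.0015,0.056,0,0,0,0]]' 40
python3 - <<'E'
from plan import *
im,RT=snap('wrist','w13'); print(mm(RT[1]),RT[1])
cv2.imwrite('pics/w13b.png',cv2.resize(im[150:360,200:480],(800,600)))
E
```

```text
time: 14.4
ee_pos: [0.6818, -0.1011, 0.0392]
tcp_rot: [179.9, 0.0, 102.0]
wrist_force: [0.4, 0.7, 0.3]
opening: -0.0
[ 17.85725392 -82.28599005] [ 0.68177525 -0.10107511  0.03919352]
```

View pics/w13b.png

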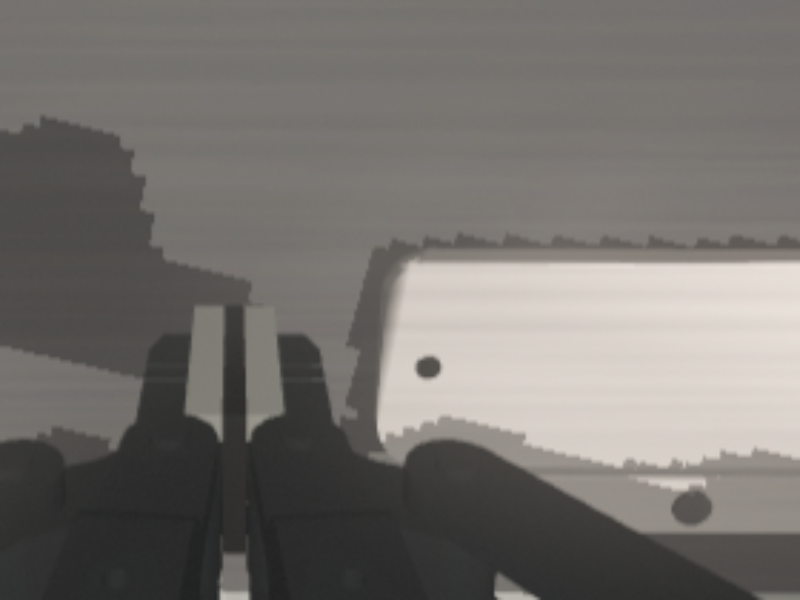

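```bash

python3 -m creep '[[0.0,0,0.0015,0,0,0,0],[0.004,0,0.0015,0,0,0,0],[0.008,0,0.0015,0,0,0,0],[0.012,0,0.0015,0,0,0,0],[0.015,0,0.0015,0,0,0,0],[0.015,0,0.0015,0,0,0,0]]' 40
python3 - <<'E'
from plan import *
im,RT=snap('wrist','w14'); print(mm(RT[1]),RT[1])
cv2.imwrite('pics/w14b.png',cv2.resize(im[150:360,200:480],(800,600)))
E
```

```text
time: 15.05
ee_pos: [0.6784, -0.0859, 0.0369]
tcp_rot: [180.0, -0.0, 102.0]
wrist_force: [-1.0, -0.2, -0.6]
opening: 0.0001
[ 17.68982806 -66.73643631] [ 0.67837855 -0.08590016  0.03690427]
```

View pics/w14b.png

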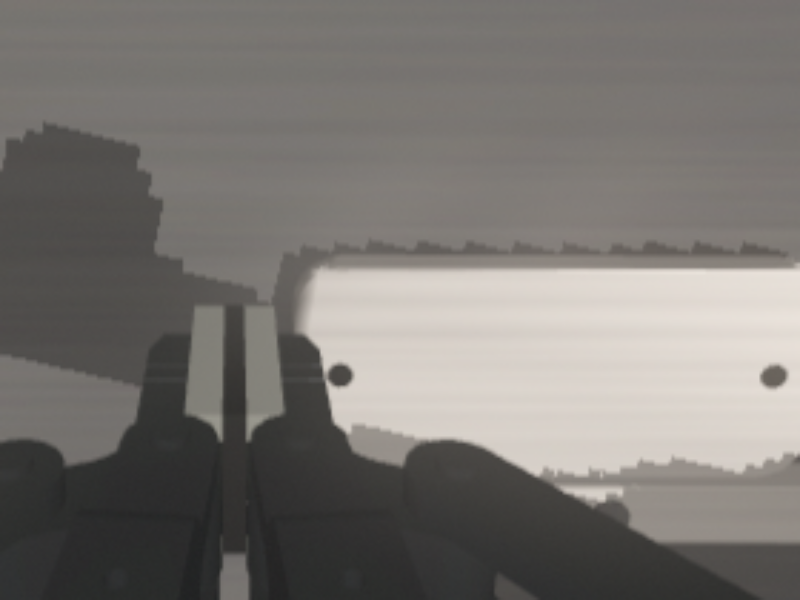

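```bash

python3 -m creep '[[0.002,0,0,0,0,0,0],[0.004,0,0,0,0,0,0],[0.006,0,0,0,0,0,0],[0.008,0,0,0,0,0,0],[0.009,0,0,0,0,0,0],[0.009,0,0,0,0,0,0]]' 40 | sed -n '2p;4p'
for i in 1 2; do python3 -m creep '[[0.0005,0,0,0,0,0,0],[0.001,0,0,0,0,0,0],[0.001,0,0,0,0,0,0]]' 40| sed -n '2p;4p'; done
python3 - <<'E'
from plan import *
im,RT=snap('wrist','w15'); print(mm(RT[1]),RT[1])
cv2.imwrite('pics/w15b.png',cv2.resize(im[150:360,240:520],(800,600)))
E
```

```text
ee_pos: [0.6765, -0.0775, 0.0368]
wrist_force: [0.7, -1.2, -0.9]
ee_pos: [0.6763, -0.0767, 0.0368]
wrist_force: [0.6, -0.7, 0.1]
ee_pos: [0.6761, -0.0757, 0.0368]
wrist_force: [0.3, 0.0, -1.0]
[ 17.58028791 -56.25362523] [ 0.6760919  -0.0756692   0.03677828]
```

View pics/w15b.png

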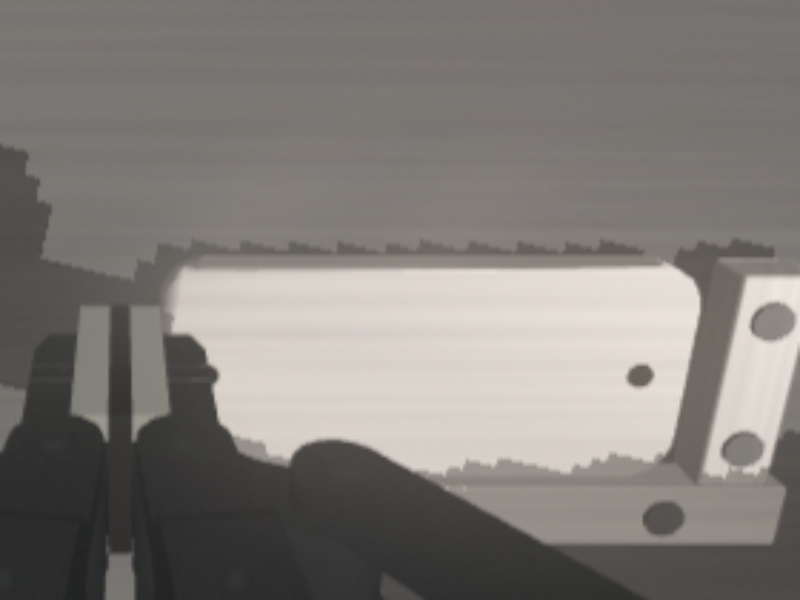

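```bash

for i in 1 2 3; do python3 -m creep '[[0.0005,0,0,0,0,0,0],[0.001,0,0,0,0,0,0],[0.001,0,0,0,0,0,0]]' 40| sed -n '2p;4p'; done
```

```text
ee_pos: [0.6759, -0.0747, 0.0368]
wrist_force: [0.4, -0.2, 1.0]
ee_pos: [0.6757, -0.0737, 0.0368]
wrist_force: [0.2, -0.1, -1.0]
ee_pos: [0.6755, -0.0727, 0.0368]
wrist_force: [-0.2, -0.1, 0.1]
```

```bash

for i in 1 2 ; do python3 -m creep '[[0.0005,0,0,0,0,0,0],[0.001,0,0,0,0,0,0],[0.001,0,0,0,0,0,0]]' 40| sed -n '2p;4p'; done
python3 - <<'E'
from plan import *
im,RT=snap('wrist','w16'); print(mm(RT[1]),RT[1])
cv2.imwrite('pics/w16b.png',cv2.resize(im[150:360,240:520],(800,600)))
E
```

```text
ee_pos: [0.6753, -0.0718, 0.0368]
wrist_force: [0.6, -1.5, 0.4]
ee_pos: [0.6752, -0.0717, 0.0368]
wrist_force: [2.1, -6.1, -0.8]
[ 17.50498442 -52.18440998] [ 0.67517221 -0.07170456  0.03679052]
```

View pics/w16b.png

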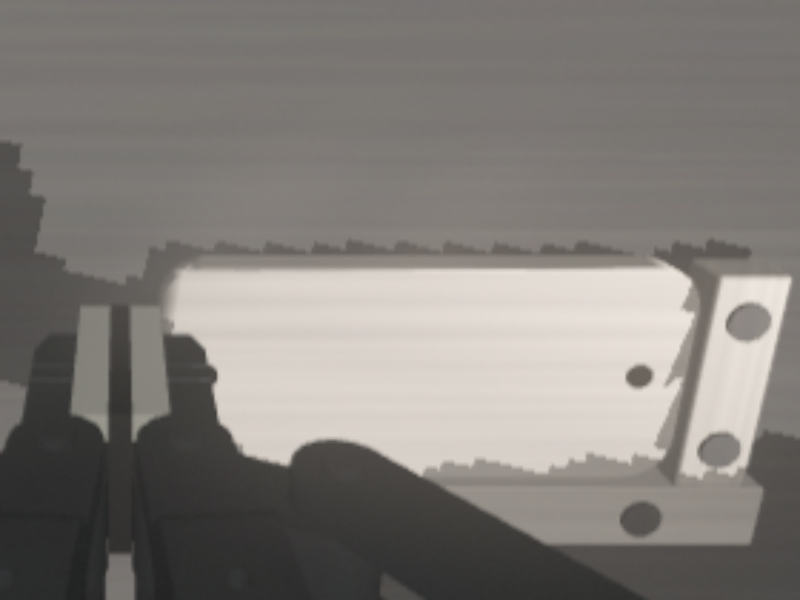

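```bash

python3 -m creep '[[-0.003,0,0,0,0,0,0],[-0.01,0,0,0,0,0,0],[-0.015,0,-0.01,0,0,0,0],[-0.015,0,-0.04,0,0,0,0],[-0.015,-0.02,-0.06,0,0,0,0.3],[0.02,-0.045,-0.06,0,0,0,0.6],[0.05,-0.045,-0.06,0,0,0,0.6],[0.05,-0.045,-0.06,0,0,0,0.6]]' 40
python3 - <<'E'
from plan import *
im,RT=snap('wrist','w17'); print(mm(RT[1]),RT[1], delta(w(-.024,-.003),.0343,102))
E
```

```text
time: 18.7
ee_pos: [0.62, -0.029, 0.0983]
tcp_rot: [179.9, -0.0, 102.1]
wrist_force: [-0.9, -0.5, 0.3]
opening: 0.0511
[-27.56320166   1.07470294] [ 0.62001568 -0.02897949  0.09831316] (array([-0.0027,  0.0032,  0.0638]), np.float64(0.002))
```

View pics/w17.png

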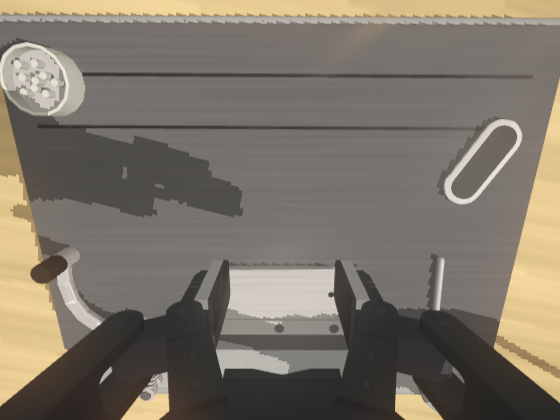

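```bash

python3 -m creep '[[-0.003,0,0.02,0,0,0,0.6],[-0.003,0,0.04,0,0,0,0.6],[-0.003,0,0.055,0,0,0,0.6],[-0.003,0,0.06,0,0,0,0.6],[-0.003,0,0.061,0,0,0,0.6],[-0.003,0,0.061,0,0,0,0.6],[-0.003,0,0.061,0,0,0,0.6]]' 40
python3 -c "
from plan import *
print(mm(tool()[1]))"
```

```text
time: 19.45
ee_pos: [0.6219, -0.0343, 0.0368]
tcp_rot: [179.9, 0.0, 102.0]
wrist_force: [0.3, -0.5, -0.8]
opening: 0.0516
[-26.86679246  -4.53618334]
```

```bash

python3 -m creep '[[0,0.003,0.0022,0,0,0,0.6],[0,0.007,0.0022,0,0,0,0.6],[0,0.011,0.0022,0,0,0,0.6],[0,0.013,0.0022,0,0,0,0.6],[0,0.0145,0.0022,0,0,0,0.6],[0,0.0145,0.0022,0,0,0,0.6]]' 40|sed -n '2p;4p'
for i in 1 2 ; do python3 -m creep '[[0,0.0005,0,0,0,0,0.6],[0,0.001,0,0,0,0,0.6],[0,0.001,0,0,0,0,0.6]]' 40| sed -n '2p;4p'; done
python3 -c "
from plan import *
print(mm(tool()[1]))"
```

```text
ee_pos: [0.6356, -0.0311, 0.0335]
wrist_force: [0.7, 0.0, -0.5]
ee_pos: [0.6364, -0.031, 0.0336]
wrist_force: [-0.5, 0.3, 0.1]
ee_pos: [0.6371, -0.0309, 0.0336]
wrist_force: [-3.5, -1.1, 1.2]
[-11.23850471  -4.31501086]
```

```bash

python3 -m creep '[[0,0.0005,0,0,0,0,0.6],[0,0.001,0,0,0,0,0.6],[0,0.001,0,0,0,0,0.6]]' 40| sed -n '2p;4p'
python3 -m creep '[[0,-0.003,0,0,0,0,0.6],[0,-0.01,0,0,0,0,0.6],[0,-0.02,0,0,0,0,0.6],[0,-0.025,-0.03,0,0,0,0.6],[0,-0.05,-0.08,0,0,0,0.6],[-0.04,-0.07,-0.11,0,0,0,0.4],[-0.08,-0.07,-0.11,0,0,0,0.4],[-0.08,-0.07,-0.11,0,0,0,0.4]]' 40
python3 - <<'E'
from plan import *
im,RT=snap('scene','s18');cv2.imwrite('pics/s18b.png',cv2.resize(im[250:290,250:310],(780,520),interpolation=cv2.INTER_CUBIC))
im,RT=snap('wrist','w18'); print(mm(RT[1]),RT[1])
E
```

```text
ee_pos: [0.6373, -0.0308, 0.0335]
wrist_force: [-8.2, -0.3, 3.7]
time: 21.75
ee_pos: [0.5868, -0.1276, 0.1457]
tcp_rot: [179.8, 0.2, 101.8]
wrist_force: [-0.1, 1.5, -0.6]
opening: 0.034
[-80.66727941 -86.49876927] [ 0.5862796  -0.12568023  0.14444412]
```

View pics/s18b.png

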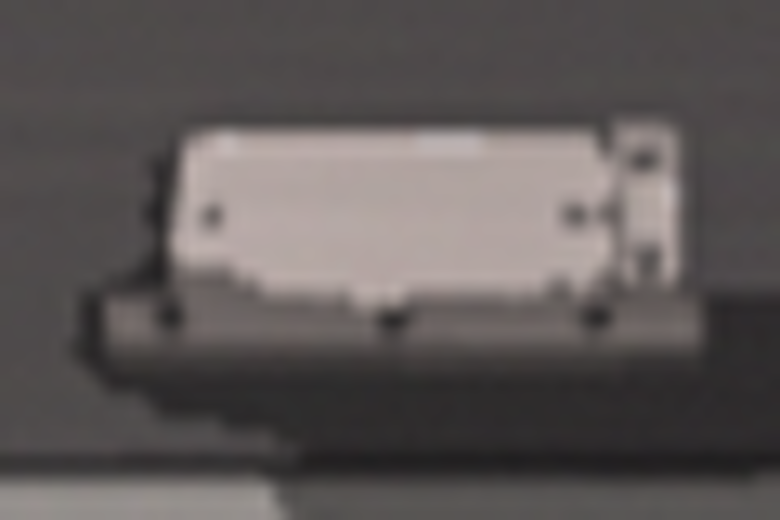

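View pics/w18.png

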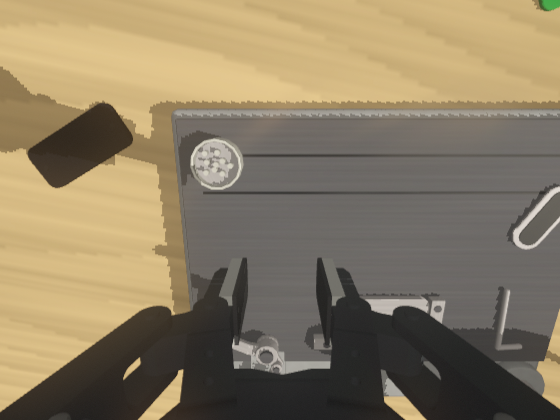

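```bash
python3 -c "
from plan import *
print(delta(pin(1.49),.053,110))"
```

```text
(array([-0.059 ,  0.0709,  0.0907]), np.float64(-0.142))
```

```bash

python3 -m creep '[[-0.02,0.025,0,0,0,-0.05,0.4],[-0.045,0.055,0,0,0,-0.1,0.4],[-0.059,0.071,0,0,0,-0.14,0.4],[-0.059,0.071,0.02,0,0,-0.14,0.4],[-0.059,0.071,0.045,0,0,-0.14,0.4],[-0.059,0.071,0.045,0,0,-0.14,0.4]]' 40
python3 - <<'E'
from plan import *
im,RT=snap('wrist','w19'); print(mm(RT[1]),RT[1],delta(pin(1.49),.053,110)); cv2.imwrite('pics/w19b.png',cv2.resize(im[150:360,140:420],(800,600)))
E
```

```text
time: 22.45
ee_pos: [0.6663, -0.1647, 0.094]
tcp_rot: [-179.7, -0.2, 110.1]
wrist_force: [-1.1, 0.3, -0.8]
opening: 0.0341
[ -10.49755363 -141.32847623] [ 0.66631569 -0.16472267  0.09395066] (array([-0.0026, -0.0002,  0.0434]), np.float64(0.001))
```

View pics/w19b.png

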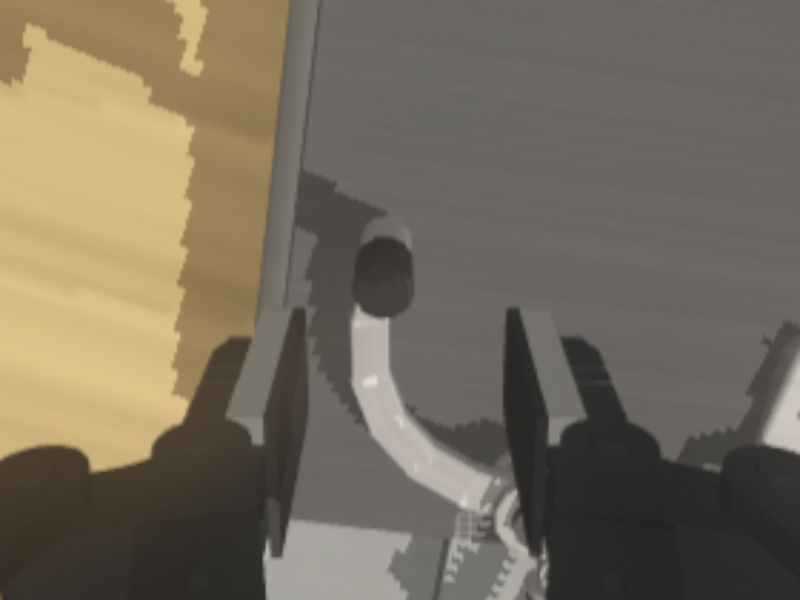

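```bash

python3 -m creep '[[-0.0027,0,0.01,0,0,0,0.4],[-0.0027,0,0.025,0,0,0,0.4],[-0.0027,0,0.036,0,0,0,0.4],[-0.0027,0,0.04,0,0,0,0.4],[-0.0027,0,0.04,0,0,0,0.4],[-0.0027,0,0.04,0,0,0,0.4]]' 40
python3 -m creep '[[0,0,0,0,0,0,0.2],[0,0,0,0,0,0,0.05],[0,0,0,0,0,0,0.05],[0,0,0,0,0,0,0.05],[0,0,0,0,0,0,0.05]]' 40
python3 - <<'E'
from plan import *
R,t,o=tool(); print(mm(t),mm(pin(1.5)))
b=(*(pin(1.49)),t[2],o['tcp_rot'][2])
for i,th in enumerate(np.arange(1.4,.65,-.1)): print(round(th,2),delta(pin(th),t[2],110-(1.49-th)*36,b))
E
```

```text
time: 23.1
ee_pos: [0.6693, -0.1689, 0.0589]
tcp_rot: [180.0, 0.0, 110.0]
wrist_force: [0.2, 0.2, -0.4]
opening: 0.034
time: 23.6
ee_pos: [0.6693, -0.1685, 0.0592]
tcp_rot: [180.0, -0.0, 110.0]
wrist_force: [-1.9, 3.9, 5.9]
opening: 0.0091
[  -8.3852636 -145.6390548] [  -9.3502364  -144.86523116]
1.4 (array([ 0.0061, -0.0029,  0.    ]), np.float64(0.057))
1.3 (array([ 0.0132, -0.0055,  0.    ]), np.float64(0.12))
1.2 (array([ 0.0205, -0.0073,  0.    ]), np.float64(0.183))
1.1 (array([ 0.0279, -0.0085,  0.    ]), np.float64(0.246))
1.0 (array([ 0.0354, -0.0088,  0.    ]), np.float64(0.308))
0.9 (array([ 0.0429, -0.0084,  0.    ]), np.float64(0.371))
0.8 (array([ 0.0503, -0.0073,  0.    ]), np.float64(0.434))
0.7 (array([ 0.0576, -0.0054,  0.    ]), np.float64(0.497))
```

```bash

python3 -m creep '[[0,0,0,0,0,0,0.4],[0,0,0,0,0,0,0.4],[0,0,0.003,0,0,0,0.4],[0,0,0.005,0,0,0,0.4],[0,0,0.005,0,0,0,0.2],[0,0,0.005,0,0,0,0.05],[0,0,0.005,0,0,0,0.05],[0,0,0.005,0,0,0,0.05]]' 40
python3 -m creep '[[0,0,0,0,0,0,0.05],[0,0,0,0,0,0,0.05]]' 40

```

```text
time: 24.4
ee_pos: [0.6689, -0.1686, 0.0533]
tcp_rot: [-180.0, -0.0, 110.0]
wrist_force: [-2.0, 1.8, -0.7]
opening: 0.0099
time: 24.6
ee_pos: [0.6689, -0.1686, 0.0534]
tcp_rot: [-180.0, -0.0, 110.0]
wrist_force: [-3.0, 3.9, -1.8]
opening: 0.0099
```

```bash

python3 -m creep '[[0.006,-0.003,0,0,0,0.057,0.05],[0.0132,-0.0055,0,0,0,0.12,0.05],[0.0205,-0.0073,0,0,0,0.183,0.05],[0.0279,-0.0085,0,0,0,0.246,0.05],[0.0354,-0.0088,0,0,0,0.308,0.05],[0.0429,-0.0084,0,0,0,0.371,0.05],[0.0503,-0.0073,0,0,0,0.434,0.05],[0.0576,-0.0054,0,0,0,0.497,0.05]]' 40
python3 - <<'E'
from plan import *
R,t,o=tool(); print(mm(t),mm(pin(.7)))
b=(*(pin(.7)),t[2],110-np.degrees(.497))
for th in [.62,.54,.46,.38,.31,.24,.18,.12,.07,.05]: print(round(th,2),mm(pin(th)).round(1),delta(pin(th),t[2],81.5-(.7-th)*36,b))
E
```

```text
time: 25.4
ee_pos: [0.6421, -0.1173, 0.0533]
tcp_rot: [-179.8, 0.1, 81.3]
wrist_force: [-12.1, 0.6, 2.8]
opening: 0.0094
[-24.33718359 -89.8965258 ] [-23.23076145 -87.9652979 ]
0.62 [-22.  -82.1] (array([ 0.0059, -0.0009,  0.    ]), np.float64(0.051))
0.54 [-20.4 -76.3] (array([ 0.0119, -0.0014,  0.    ]), np.float64(0.101))
0.46 [-18.2 -70.7] (array([ 0.018 , -0.0014,  0.    ]), np.float64(0.151))
0.38 [-15.7 -65.2] (array([ 0.0239, -0.0009,  0.    ]), np.float64(0.201))
0.31 [-13.1 -60.6] (array([ 0.0291, -0.    ,  0.    ]), np.float64(0.245))
0.24 [-10.2 -56.3] (array([0.0343, 0.0011, 0.    ]), np.float64(0.289))
0.18 [ -7.4 -52.7] (array([0.0386, 0.0024, 0.    ]), np.float64(0.327))
0.12 [ -4.5 -49.3] (array([0.0428, 0.004 , 0.    ]), np.float64(0.365))
0.07 [ -1.9 -46.5] (array([0.0463, 0.0055, 0.    ]), np.float64(0.396))
0.05 [ -0.8 -45.5] (array([0.0476, 0.0061, 0.    ]), np.float64(0.409))
```

```bash

python3 -m creep '[[0.006,-0.002,0,0,0,0.05,0.05],[0.012,-0.003,0,0,0,0.1,0.05],[0.018,-0.003,0,0,0,0.15,0.05],[0.024,-0.0025,0,0,0,0.2,0.05],[0.0291,-0.0015,0,0,0,0.245,0.05],[0.0343,-0.0004,0,0,0,0.289,0.05],[0.0386,0.001,0,0,0,0.327,0.05],[0.0415,0.002,0,0,0,0.35,0.05]]' 40
python3 - <<'E'
from plan import *
R,t,o=tool(); print(mm(t),o['tcp_rot'][2],mm(pin(.14)))
im,RT=snap('wrist','w20'); cv2.imwrite('pics/w20b.png',cv2.resize(im[150:360,140:420],(800,600)))
E
```

```text
time: 26.2
ee_pos: [0.6523, -0.0747, 0.0534]
tcp_rot: [-179.9, -0.1, 61.4]
wrist_force: [-2.3, 7.8, -2.1]
opening: 0.0099
[ -5.51322193 -50.34038056] 61.44820023838285 [ -5.49972438 -50.37318119]
```

View pics/w20b.png

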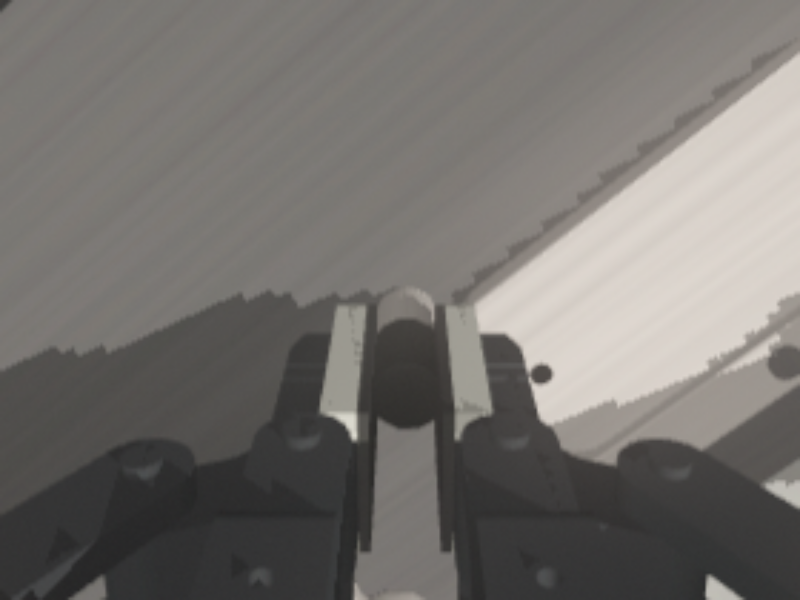

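```bash

python3 -m creep '[[0.001,0,0,0,0,0.01,0.05],[0.002,0,0,0,0,0.02,0.05],[0.003,0.0002,0,0,0,0.03,0.05],[0.004,0.0003,0,0,0,0.04,0.05],[0.004,0.0003,0,0,0,0.04,0.05]]' 40 | sed -n '2p;4p'
for i in 1 2; do python3 -m creep '[[0.0005,0,0,0,0,0,0.05],[0.001,0,0,0,0,0,0.05],[0.001,0,0,0,0,0,0.05]]' 40| sed -n '2p;4p';python3 -c "
from plan import *
print(mm(tool()[1]),mm(pin(.07)))"; done
```

```text
ee_pos: [0.6545, -0.0712, 0.0534]
wrist_force: [-2.8, 7.0, -0.7]
ee_pos: [0.6546, -0.071, 0.0534]
wrist_force: [-4.7, 4.7, -0.4]
[ -2.47297152 -47.18838801] [ -1.89031556 -46.54296566]
ee_pos: [0.6547, -0.0707, 0.0534]
wrist_force: [-7.4, 1.7, 1.3]
[ -2.28646056 -46.98175965] [ -1.89031556 -46.54296566]
```

```bash

python3 -m creep '[[0,0,0,0,0,0,0.15],[0,0,0,0,0,0,0.25],[0,0,0,0,0,0,0.35],[0,0,0,0,0,0,0.35],[0,0,-0.01,0,0,0,0.35],[0,0,-0.04,0,0,0,0.35],[0,0,-0.08,0,0,0,0.35],[0,0,-0.11,0,0,0,0.35]]' 40
python3 -m creep '[[0.0,-0.03,-0.02,0,0,0,0.35],[0,-0.06,-0.04,0,0,0,0.35],[0,-0.06,-0.04,0,0,0,0.35]]' 
python3 - <<'E'
from plan import *
im,RT=snap('wrist','w21'); print([proj('wrist',[*pin(th),.067],RT).round(1) for th in (0,.07)])
im,RT=snap('scene','s21');cv2.imwrite('pics/s21b.png',cv2.resize(im[200:320,200:360],(800,600),interpolation=cv2.INTER_CUBIC))
print(bot.get_obs()['time'])
E
```

```text
time: 28.15
ee_pos: [0.6559, -0.0708, 0.1669]
tcp_rot: [179.9, -0.1, 59.2]
wrist_force: [0.3, 0.2, 0.9]
opening: 0.0297
time: 28.45
ee_pos: [0.6033, -0.0388, 0.2088]
tcp_rot: [179.7, -0.2, 59.2]
wrist_force: [0.7, 0.4, 0.5]
opening: 0.0297
[array([285.7, 259.2]), array([280.4, 258.9])]
28.55
```

View pics/w21.png

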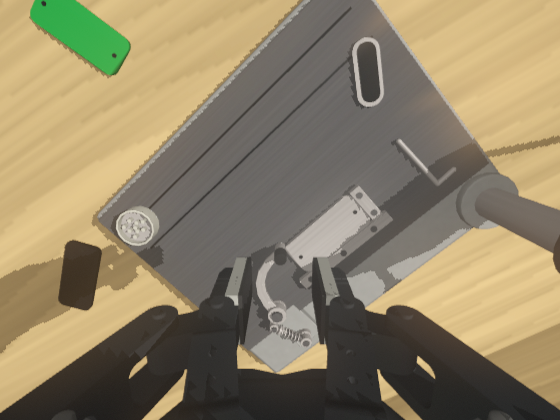

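View pics/s21b.png

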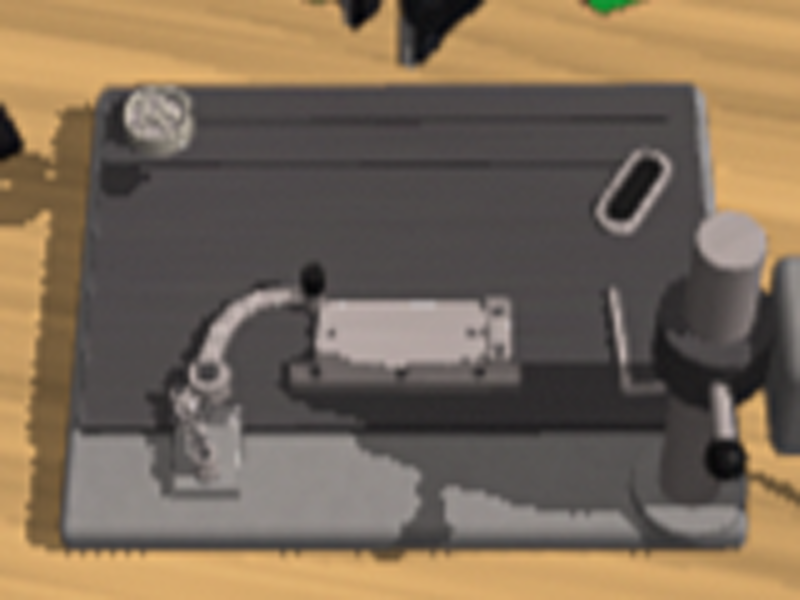

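```bash
python3 - <<'E'
import cv2
im=cv2.imread('pics/s21.png');cv2.imwrite('pics/s21c.png',cv2.resize(im[245:285,250:310],(780,520),interpolation=cv2.INTER_CUBIC))
im=cv2.imread('pics/w21.png');cv2.imwrite('pics/w21c.png',cv2.resize(im[170:290,240:400],(800,600),interpolation=cv2.INTER_CUBIC))
E
```

```text
(no output)
```

View pics/s21c.png

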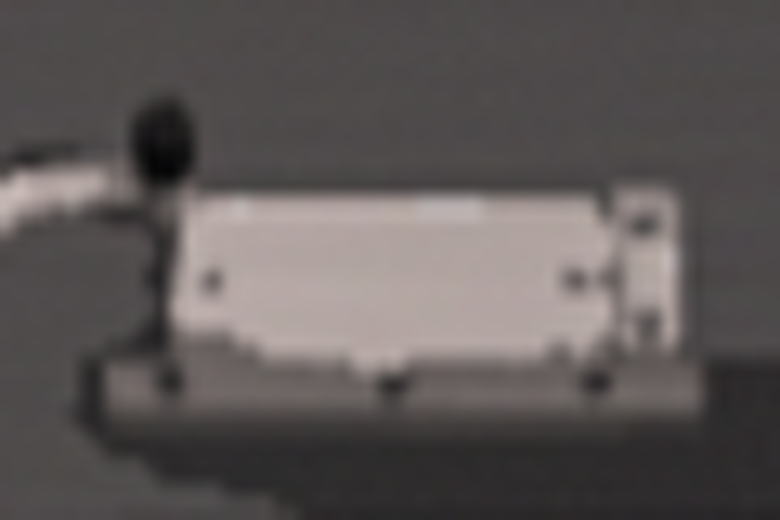

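View pics/w21c.png

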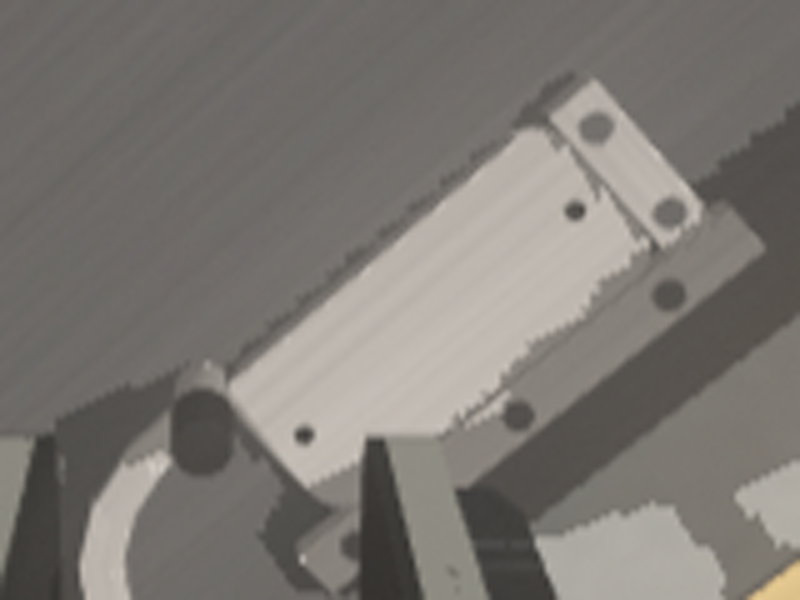

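The blank sits flush against the fence and the end stop, with the pin bearing on its front right corner. The bystanders are where they were, and the robot is clear.

```bash
python3 -c "
from workcell import bot
print(bot.job_done())"
```

```text
the job is handed in; nothing more can be done
None
```

The blank is loaded and clamped, and the job was handed in at about 28.6 s of the 72 s allowed.

- **Arm drawn back:** I gripped the pin and led it round to about 1.45 rad. After I released it, the picture showed it resting at about 1.5 rad, open by itself.
- **Blank brought home:** I squared the blank and pushed it to the fence, then along to the end stop at about 6 N. A second light push against the fence reached about 8 N. The hardest push was about 12 N, on the first contact with the fence.
- **Arm eased back:** I gripped the pin again and led it forward at about 1 rad/s or slower, until the force reading showed it had met the blank's corner. Then I opened the fingers and withdrew.

**Last checks:** Both final pictures show the blank flush with the fence and the end stop. The pin was within a few pixels of where 0.07 rad should put it. The tin, badge and hex key look unmoved. I did not check the scriber, riveter and tape roll in the final pictures, but the robot never went near them.

**What disagreed:** My first regrip of the pin before closing was about 5 mm too high, so I released and gripped it lower. During the return the wrist force reached about 12 N, probably because my estimated pin path was 1 to 2 mm off.

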